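# Finish a tray of mural tiles and scan its firing ticket

## Task

Fit the last L-shaped relief tile into the gap left in the open wooden tray, lowering it gently so that it lies flat on the tray's floor beside the other two. Then log the tray for the kiln: pick up the cordless scanner, aim its window at the middle of the code on the tray's ticket from roughly 150 mm away and hold it still there in the air for two seconds. Finally stand the scanner upright in the middle of its charging plate again and let go, leaving the vase and the tumbler alone.

Things in the scene. Friction and masses are not known exactly. Their poses are not given: they have to be found in the camera images.
- tile: Last tile, loose, any yaw: L-shaped clay plate 10 mm thick, 260 g. Origin: underside, below the middle of its raised bud; x along the long leg, y to the short leg's side, z up. Bud (grip here): 24 mm in x, 42 in y, upright sides in x (18 mm straight, then rounded), top 33 mm up. Long leg: x -62.5 to 88.5, y -25.5 to 21.5 mm; short leg: x -62.5 to -15.5, y to 73.5 mm. Lies beside the tray.
- tray_gap (a point): Where the tile's origin must come to lie, on the open tray's inner floor (51 mm above the table), in the L-shaped gap at the end away from the ticket. Its x, y, z axes are those the tile's own axes must have there. 4 to 5 mm of play all round to the neighbours and the tray's walls.
- tray: Stack of two like wooden trays, fixed; the upper is open. Origin on the table under the middle of its inside; x along its length to the ticket. Inside 211 (x) by 159 mm (y), walls 10 mm, rim 90 mm above the table, 39 above its floor. Beyond the +x end a 60 mm deep grip ledge, level with the rim, carries the ticket.
- ticket (a point): Middle of the square black-and-white matrix code (36 mm) printed on the paper ticket (50 x 70 mm) that lies flat on the tray's ledge, 90 mm above the table; z is the ticket's normal, straight up.
- packed_ell: Loose tile already in the tray: the same L-shaped tile with the same bud; origin as for tile. Leave it in its place.
- packed_square: Loose tile already in the tray: a 99 x 99 x 10 mm square with a like bud in its middle; origin in the middle of its underside. Leave it in its place.
- scanner: Grey cordless scanner, 300 g, standing on its round foot on the charging plate. Origin: middle of the foot's underside; x forward (where it looks), z up. Foot 84 mm across, 19 high; neck 30 to 36 mm thick; head a 66 x 46 x 36 mm block pitched 45 degrees nose-down, its top corner 141 mm up. It reads by itself any code kept in view: no trigger.
- scanner_head (a point): Middle of the scanner's head, 105 mm straight above the scanner's origin: the place to grip (105 to 115 mm up), fingers closing along the scanner's y on the head's flat upright sides, 46 mm apart. The scanner balances below it. Axes as scanner.
- scanner_window (a point): Middle of the front window, 23.3 mm ahead (scanner x) of the scanner's origin and 81.7 mm above it. Its x axis is the line of sight: forward and 45 degrees down while upright; y as the scanner's. It reads a code 80 to 220 mm away whose middle lies within 15 mm of the line of sight, at up to 60 degrees from the ticket's normal.
- plate_top (a point): Middle of the upper face of the scanner's round black charging plate, 120 mm across and 10 mm high, fixed to the table.
- vase: Bystander: unpainted white hourglass vase, 165 mm tall, 90 mm across; origin under its foot.
- tumbler: Bystander: white travel tumbler with a side handle, 184 mm tall; origin under its foot.
Mind the look-alikes: they are no part of the job. Leave any yellow look-alike of the tile alone. Leave any yellow look-alike of the scanner alone.

How it is judged:
By the outcome, as a careful person would: the job done as asked, in the order asked, and still so for the second after the job is handed in, with the robot touching nothing.
It also fails if it takes over 64 s, if anything falls off the work surface, if the arm or the gripper's body presses on something with over 40 N, if the wrist force passes 120 N, or if a joint passes its speed limit or range.

## Robot

A 6-joint arm with a two-finger parallel gripper is mounted at the origin on the work surface. World frame = base frame: x ahead of the robot, y to its left, z up, the work surface at z = 0. Lengths are in m, angles in rad, forces in N, time in s.
With the tool pointing down it reaches from about 0.4 to 0.925 m from the base axis. Payload 3.4 kg.
Tool frame: the origin (TCP) lies at the very end of the fingers, on their centre line; the grasp point (between the pads) lies 19 mm behind it; z points along the fingers, y is the direction in which the jaws open and shut (so a half turn about z gives the same grasp; the last joint's range is limited). The gripper opens to 85 mm and grips with 20 to 120 N. Pads are 22 mm wide; open, the fingers measure 114 mm over their backs; the gripper's body (76 mm by 85 mm) begins 54 mm behind the grasp point. The pads swing forward as they close: fully open they stand 13 mm farther back than shut.
Start: joints at [-1.387, 0.307, 1.506, -0, 1.328, -0.073], TCP at [0.147, -0.556, 0.231] pointing down, gripper open.
Joint ranges: [-3.12, 3.12], [-1.05, 2.28], [0.14, 2.33], [-1.42, 4.57], [0.1, 2.73], [-2.68, 2.68]. Speed limits (rad/s): [2.57, 2.57, 3.14, 3.14, 3.14, 3.14].

## Interface

Orientations are given as [roll, pitch, yaw] about the fixed x, y, z axes, in that order (R = Rz(yaw) Ry(pitch) Rx(roll)).
In Python, from bench import * gives the robot as it stands.
- The arm moves only by the shell command python3 -m handwheel 'ROWS' [FORCE]. ROWS is JSON, a list of rows, each a list of 5 numbers: the opening, from -1 (shut) to 1 (fully open), then the shift along the tool's x, y, z each as a share of 20 mm, from -1 to 1, then the turn about the tool's z as a share of 0.1 rad, from -1 to 1. A call has 1 to 20 rows; each row shifts and turns the commanded pose from where the row before left it, along the tool's axes as they then stand; what a row does not reach is not made up. A row lasts 1/12 s, in which the tool goes at most 41.7 mm and 7.16 degrees, less where a joint would pass 70% of its speed; a pose out of reach is approached as far as the arm can. A call with a number of a shift or a turn outside -1 to 1 is refused whole. A call with a gripper value outside its range is refused whole. The fingers move at their own pace and stop on an object; FORCE is the grip in N (left out, the last holds). Time passes only in rows, so rows that do not move let the fingers close. It gives the time, the measured TCP pose, the force and the opening at its end, in the units of the state.
- get_obs(): the state, without advancing time (a new reading comes with each control period).
- get_image(name): name is "scene" or "side" or "wrist"; returns the picture (420x560x3 uint8, red, green, blue); there is no depth.
- get_calibration(name): a dict with "fov_y" (degrees; the focal length in pixels is half the picture's height over the tangent of half this angle, whatever the lens; pixels are square), "cx", "cy" (the principal point, pixels), "world_from_camera" (4x4, takes a point from camera to world coordinates); the wrist camera has in their place "mount" (4x4, takes a point from camera to tool coordinates, whose origin is the TCP and whose axes are the flange's). Camera axes: x right, y down, z forward; pixel columns grow to the right and rows downward; lengths in m; the calibration is good to about 2 mm. A picture is of the moment at which its call begins: read the wrist's pose just before it. get_calibration takes no time and is no camera call.
- hand_in(): hands the job in, once; it reports no verdict.
The state is a dict: "time": time; "joint_positions": joint angles; "joint_velocities": joint speeds; "effort": joint torques, N m; "eef_pos": TCP position; "eef_rot": TCP orientation; "wrist_force": force on the tool from outside, world axes, zero at the start; "wrist_torque": the same for the moment, N m; "finger_gap": opening from 0.0 (shut) to 1.0 (fully open).
Only numpy, scipy, OpenCV 4.12 (cv2) and the standard library are available. Lean on these libraries where they do the work, as an engineer would, in place of code of your own. Each camera call takes 0.05 s, during which the arm holds its last target.

## Working session

There is one attempt and no reset: what is moved stays moved. The work goes in short steps, Python scripts to look and compute and a shell command to move; the robot and the scene stay as the last step left them, time stands still between calls to the robot, and variables do not carry over. Pictures are saved under pics/ and viewed, and the job is handed in when it is done.

```bash
mkdir -p pics; ls; python3 - <<'E'
from bench import *
import cv2,json
o=get_obs()
for k in o: print(k,o[k])
for n in ["scene","side","wrist"]:
    c=get_calibration(n); print(n,c)
    cv2.imwrite(f"pics/a_{n}.png",cv2.cvtColor(get_image(n),cv2.COLOR_RGB2BGR))
E
```

```text
pics
time 0.0
joint_positions [-1.38643472e+00  3.07569198e-01  1.50765997e+00 -2.55225031e-05
  1.32841140e+00 -7.34781978e-02]
joint_velocities [-9.97161478e-04  7.85551297e-05 -6.33911493e-04 -1.24941605e-03
  1.03661684e-03  6.20365658e-04]
effort [ 1.00604993e-03 -4.57544339e+01 -2.51911032e+01  8.57004170e-05
  1.30819698e-02 -4.48359216e-06]
eef_pos [ 0.14647222 -0.55531189  0.23038829]
eef_rot [-3.13954845e+00 -1.25644697e-04  2.57845832e-01]
wrist_force [ 0.47713271  0.37557252 -0.62036491]
wrist_torque [ 0.02968045 -0.01954339 -0.0189898 ]
finger_gap 0.9996538241812196
scene {'fov_y': 55.23475161526326, 'cx': 277.221468090458, 'cy': 205.3362777116133, 'world_from_camera': array([[ 0.64699951,  0.64377832, -0.40858426,  0.91049895],
       [ 0.76233977, -0.53550891,  0.363412  , -0.40654095],
       [ 0.01515626, -0.54660742, -0.83725182,  1.01363256],
       [ 0.        ,  0.        ,  0.        ,  1.        ]])}
side {'fov_y': 46.98809570135255, 'cx': 277.85297155086755, 'cy': 209.85948028177935, 'world_from_camera': array([[-0.8551278 , -0.37917643,  0.35352748,  0.03663687],
       [-0.51820433,  0.64473627, -0.56194254,  0.65605294],
       [-0.01485662, -0.66373216, -0.74782278,  0.98693306],
       [ 0.        ,  0.        ,  0.        ,  1.        ]])}
wrist {'fov_y': 69.97772324293689, 'cx': 280.8194183240793, 'cy': 200.71531519900273, 'mount': array([[-1.73484502e-04, -9.60485564e-01, -2.78329754e-01,
         7.02875127e-02],
       [ 9.99999648e-01,  6.17750125e-05, -8.36484226e-04,
        -1.83503269e-04],
       [ 8.20624847e-04, -2.78329801e-01,  9.60485215e-01,
        -1.41480498e-01],
       [ 0.00000000e+00,  0.00000000e+00,  0.00000000e+00,
         1.00000000e+00]])}
```

View pics/a_scene.png

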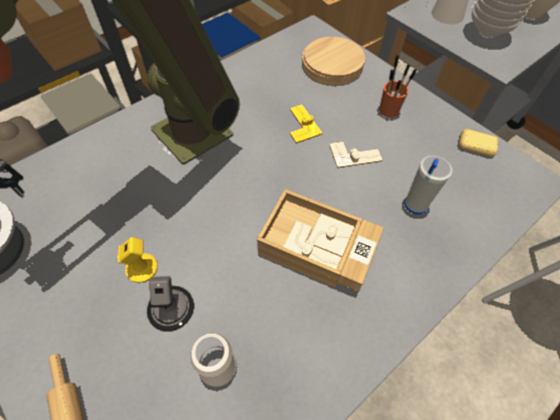

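View pics/a_side.png

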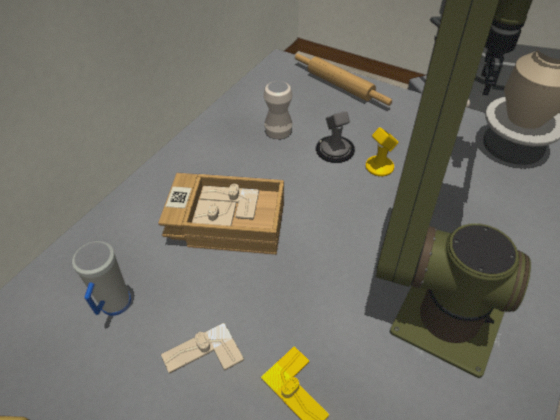

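View pics/a_wrist.png

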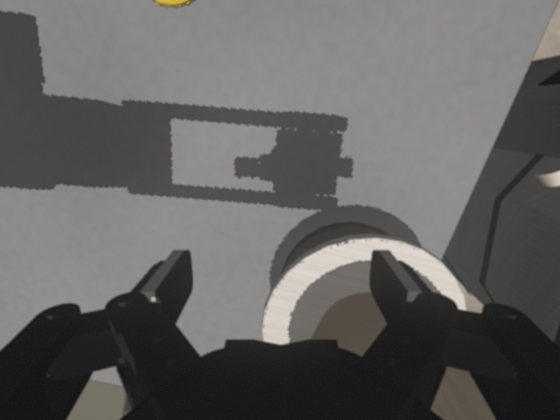

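```bash
cat > h.py <<'E'
from bench import *
import numpy as np, cv2
from scipy.spatial.transform import Rotation as R
def K(n):
    c=get_calibration(n); f=210/np.tan(np.radians(c["fov_y"]/2)); return f,c["cx"],c["cy"],c
def T(n):
    c=get_calibration(n)
    if n!="wrist": return c["world_from_camera"]
    o=get_obs(); M=np.eye(4); M[:3,:3]=R.from_euler("xyz",o["eef_rot"]).as_matrix(); M[:3,3]=o["eef_pos"]
    return M@c["mount"]
def ray(n,u,v,W=None):
    f,cx,cy,_=K(n); W=T(n) if W is None else W
    d=W[:3,:3]@np.array([(u-cx)/f,(v-cy)/f,1]); return W[:3,3],d/np.linalg.norm(d)
def onz(n,u,v,z,W=None):
    p,d=ray(n,u,v,W); return p+d*(z-p[2])/d[2]
def proj(n,P,W=None):
    f,cx,cy,_=K(n); W=T(n) if W is None else W
    q=W[:3,:3].T@(np.asarray(P)-W[:3,3]); return np.array([cx+f*q[0]/q[2],cy+f*q[1]/q[2]])
def tri(a,b):
    (p,d),(q,e)=a,b
    s=np.linalg.lstsq(np.c_[d,-e],q-p,rcond=None)[0]; A=p+d*s[0];B=q+e*s[1]
    return (A+B)/2,np.linalg.norm(A-B)
def snap(n,name):
    W=T(n).copy(); im=cv2.cvtColor(get_image(n),cv2.COLOR_RGB2BGR); cv2.imwrite(f"pics/{name}.png",im); np.save(f"pics/{name}.npy",W); return im
E
python3 - <<'E'
import cv2
def crop(f,x0,y0,x1,y1,s,o):
    im=cv2.imread(f)[y0:y1,x0:x1]; cv2.imwrite(o,cv2.resize(im,None,fx=s,fy=s,interpolation=cv2.INTER_CUBIC))
crop("pics/a_scene.png",250,100,410,220,5,"pics/c1.png")
crop("pics/a_scene.png",240,180,400,300,5,"pics/c2.png")
crop("pics/a_scene.png",100,220,260,340,5,"pics/c3.png")
crop("pics/a_side.png",150,310,310,430,5,"pics/c4.png")
crop("pics/a_side.png",150,160,310,280,5,"pics/c5.png")
crop("pics/a_side.png",270,80,430,200,5,"pics/c6.png")
E
```

```text
(no output)
```

View pics/c1.png

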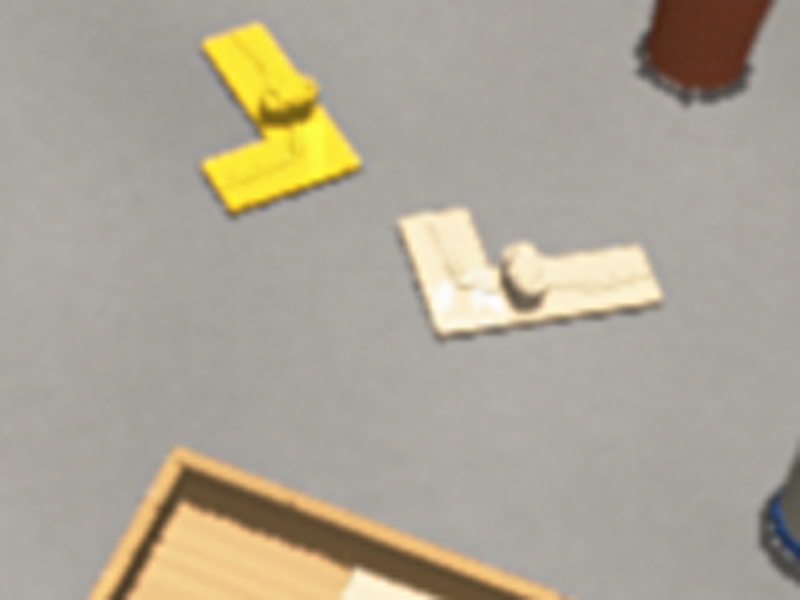

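View pics/c2.png

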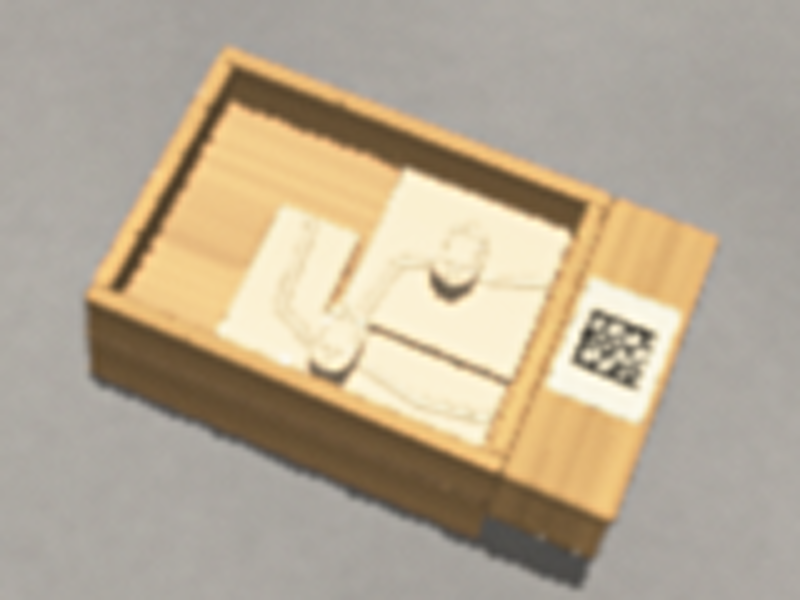

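View pics/c3.png

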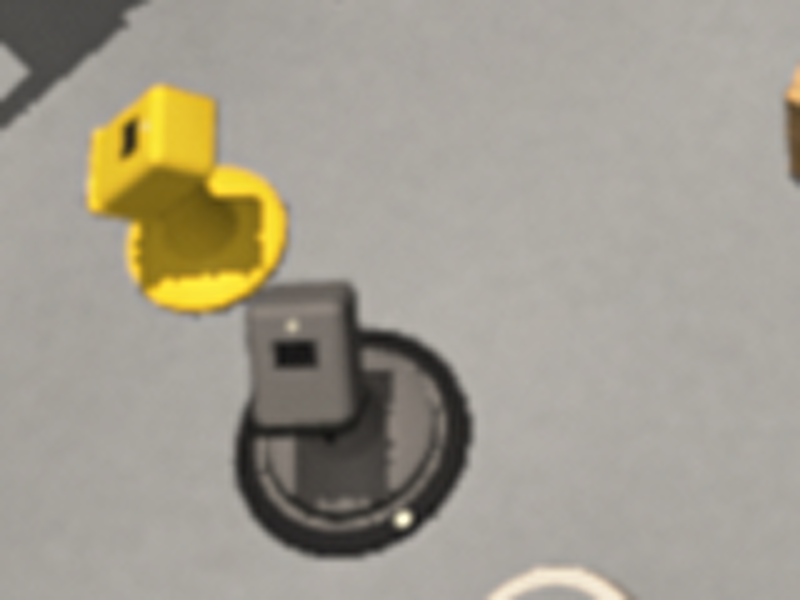

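View pics/c4.png

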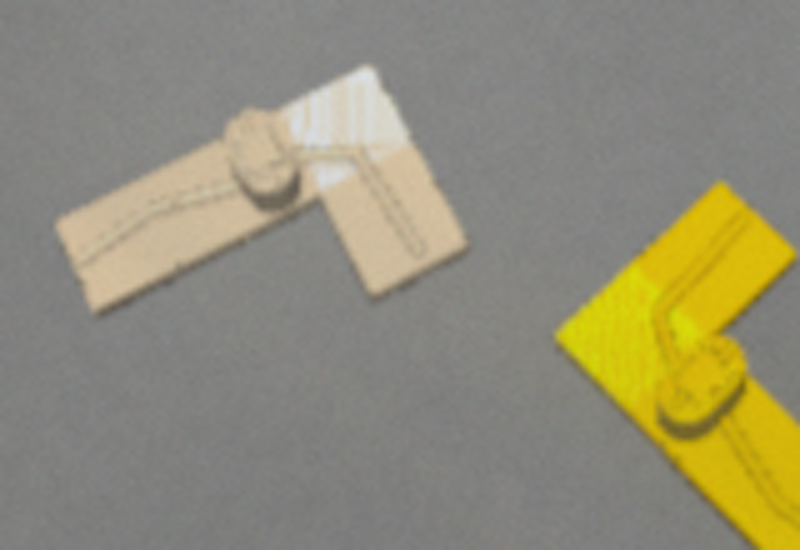

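View pics/c5.png

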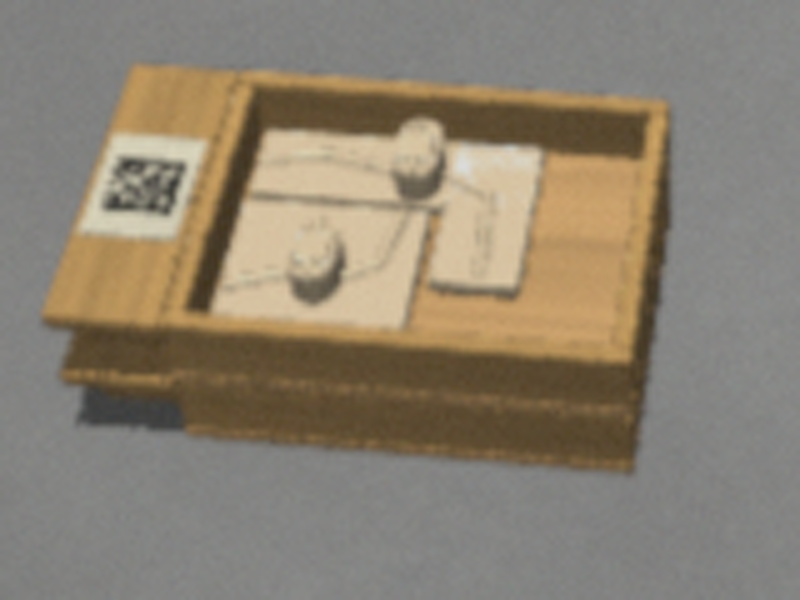

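View pics/c6.png

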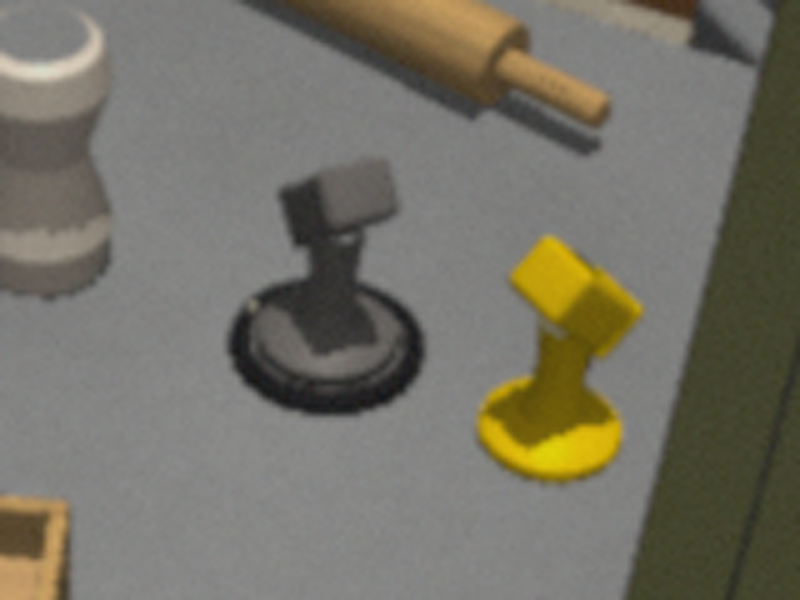

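```bash
python3 - <<'E'
from h import *
S={"BL":(285.6,189.6),"FL":(257.6,239.6),"FR":(361,284),"BR":(383.6,227),"code":(362.6,250)}
D={"FR":(177,173.6),"BR":(159,224.4),"FL":(283.6,180.6),"BL":(276.4,232),"code":(179,197.2)}
P={}
for k in S:
    a=onz("scene",*S[k],.09);b=onz("side",*D[k],.09);t,e=tri(ray("scene",*S[k]),ray("side",*D[k]))
    print(k,a[:2].round(4),b[:2].round(4),t.round(4),round(e,4)); P[k]=(a+b)/2
for a,b in [("BL","FL"),("BR","FR"),("FL","FR"),("BL","BR")]:
    d=P[b]-P[a]; print(a,b,np.linalg.norm(d),np.degrees(np.arctan2(d[1],d[0])))
# tile bottom/top corners (z=.01)
c1=lambda x,y:(250+x/5,100+y/5); c4=lambda x,y:(150+x/5,310+y/5)
print("tile")
for n,s,d in [("corner",c1(440,330),c4(373,65)),("longend_out",c1(662,297),c4(55,220)),("longend_in",c1(641,247),c4(95,310)),("short_o",c1(398,218),c4(468,240)),("short_i",c1(467,210),c4(375,295))]:
    print(n,onz("scene",*s,.01).round(4),onz("side",*d,.01).round(4))
print("bud", onz("scene",*c1(520,260),.033).round(4), onz("side",*c4(255,140),.033).round(4))
# plate ellipse
c3=lambda x,y:(100+x/5,220+y/5); c6=lambda x,y:(270+x/5,80+y/5)
print("plate",onz("scene",*c3(354,443),.005).round(4),onz("side",*c6(327,347),.005).round(4))
print("headtop/corners", onz("scene",*c3(302,360),.12),onz("side",*c6(340,195),.11))
print("yell",onz("scene",*c3(210,235),.01),onz("side",*c6(550,430),.01), onz("side",380.,330,.01))
E
```

```text
BL [0.4345 0.0469] [0.427  0.0442] [0.4305 0.0456 0.0882] 0.0074
FL [ 0.5083 -0.1137] [ 0.5008 -0.1133] [ 0.5045 -0.1143  0.0866] 0.0055
FR [0.7659 0.0032] [0.7601 0.0079] [0.7646 0.0048 0.0852] 0.0015
BR [0.6938 0.1679] [0.6851 0.1689] [0.6908 0.1682 0.0859] 0.006
code [0.7048 0.0744] [0.7006 0.073 ] [0.7031 0.0735 0.089 ] 0.0041
BL FL 0.17537242578195694 -65.11107337205713
BR FR 0.17862253212827509 -65.70492692219807
FL FR 0.2845620579679219 24.746957336924414
BL BR 0.2864237421136666 25.396114071256136
tile
corner [0.4305 0.2759 0.01  ] [0.4256 0.2727 0.01  ]
longend_out [0.5033 0.4066 0.01  ] [0.5003 0.4028 0.01  ]
longend_in [0.4658 0.4282 0.01  ] [0.4598 0.425  0.01  ]
short_o [0.3451 0.3219 0.01  ] [0.3429 0.3194 0.01  ]
short_i [0.3695 0.3626 0.01  ] [0.3629 0.3595 0.01  ]
bud [0.4337 0.3406 0.033 ] [0.4393 0.3367 0.033 ]
plate [ 0.4847 -0.3824  0.005 ] [ 0.4773 -0.3816  0.005 ]
headtop/corners [ 0.48412119 -0.38240192  0.12      ] [ 0.4834619 -0.3933309  0.11     ]
yell [ 0.33882149 -0.38018024  0.01      ] [ 0.32962148 -0.37652073  0.01      ] [0.12027645 0.11088821 0.01      ]
```

Candidates: tile-like objects are white at scene (355,155) and yellow at (305,123); the white clay one is ours (c1/c4 confirm). Scanner-like objects are grey on the black plate at (160,290) and yellow at (135,258); the grey one is ours (c3/c6 confirm).

Next I rise clear of the pot and arc towards the scanner for a wrist view.

```bash
python3 -m handwheel '[[1,0,0,-1,0],[1,0,0,-1,0],[1,0,0,-1,0],[1,0.5,0,-1,0],[1,1,0,-1,-0.36],[1,1,0,0,-0.36],[1,1,0,0,-0.36],[1,1,0,0,-0.36],[1,1,0,0,-0.36],[1,1,0,0,-0.36],[1,1,0,0,-0.36],[1,1,0,0,-0.36],[1,1,0,0,-0.36],[1,1,0,0,-0.36],[1,1,0,0,-0.36],[1,1,0,0,-0.36],[1,1,0,0,-0.36],[1,1,0,0,-0.36],[1,1,0,0,-0.36],[1,1,0,0,-0.36]]'
python3 - <<'E'
from h import *
snap("wrist","w1"); o=get_obs(); print(o["time"],o["eef_pos"],o["eef_rot"],o["joint_positions"])
E
```

```text
time: 1.82
eef_pos: [0.4295, -0.3937, 0.3308]
eef_rot: [-3.141, -0.0, 0.836]
wrist_force: [-0.3, -0.0, 0.2]
finger_gap: 1.0
1.8667 [ 0.43195151 -0.39079001  0.33087052] [-3.14079221 -0.0038942   0.8396962 ] [-0.81036087  0.26000499  1.32450511  0.0038189   1.55818892 -0.07931257]
```

View pics/w1.png

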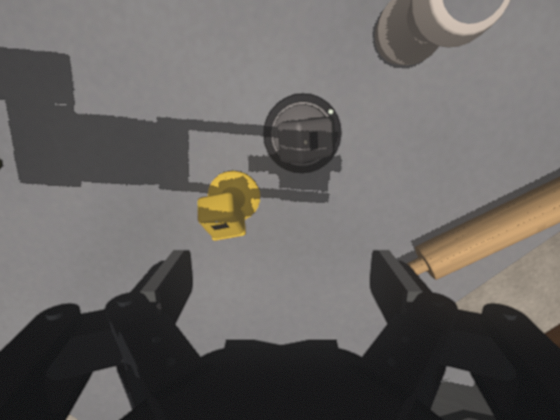

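```bash
python3 - <<'E'
from h import *
im=cv2.imread("pics/w1.png")[75:195,225:385]; im=cv2.convertScaleAbs(im,alpha=2,beta=10)
cv2.imwrite("pics/w1c.png",cv2.resize(im,None,fx=5,fy=5,interpolation=cv2.INTER_CUBIC))
E
```

```text
(no output)
```

View pics/w1c.png

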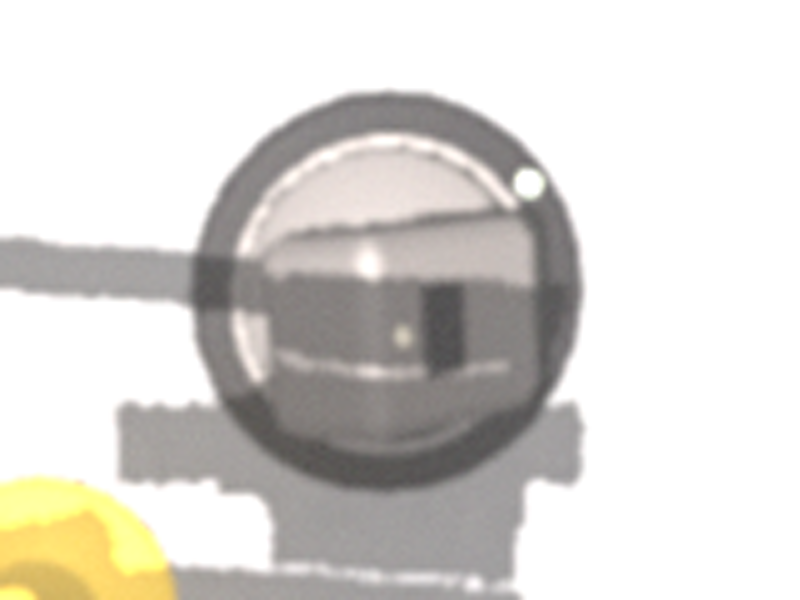

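```bash
python3 -m handwheel '[[1,1,0.2,0,-0.36],[1,1,0.2,0,-0.36],[1,1,0.2,0,-0.36],[1,1,0.2,0,-0.36],[1,1,0.2,0,-0.36],[1,1,0.2,0,-0.36],[1,1,0.2,0,-0.36],[1,1,0,0,-0.36],[1,1,0,0,-0.36],[1,1,0,0,-0.36],[1,1,0,0,-0.36],[1,1,0,0,-0.36],[1,1,0,0,-0.36],[1,1,0,0,-0.36],[1,1,0,0,-0.36],[1,1,0,0,-0.36],[1,0.5,0,0,-0.36],[1,0,0,0,0]]'
python3 - <<'E'
from h import *
snap("wrist","w2"); o=get_obs(); print(o["time"],o["eef_pos"],o["eef_rot"],o["joint_positions"])
W=np.load("pics/w1.npy"); print("plate w1",onz("wrist",302.6,133,.01,W))
E
```

```text
time: 3.37
eef_pos: [0.5952, -0.1173, 0.331]
eef_rot: [-3.141, -0.001, 1.45]
wrist_force: [0.6, -0.5, -0.4]
finger_gap: 0.998
3.4167 [ 0.59505967 -0.11872412  0.33107909] [-3.14097156e+00  4.42441567e-04  1.44716510e+00] [-2.66210507e-01  2.96182457e-01  1.27238434e+00 -5.26209581e-04
  1.57357778e+00 -1.42580458e-01]
plate w1 [ 0.48182419 -0.38313008  0.01      ]
```

View pics/w2.png

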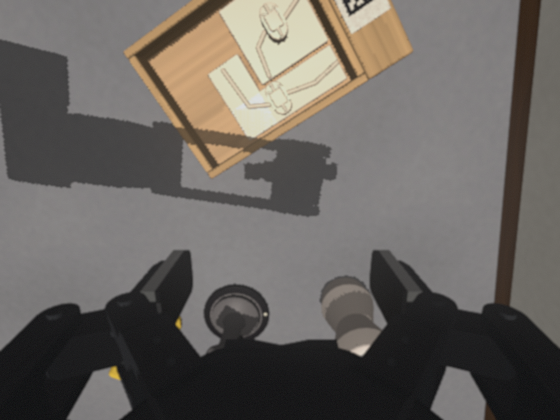

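```bash
python3 -m handwheel '[[1,1,-0.4,0,-0.5],[1,1,-0.4,0,-0.5],[1,1,-0.4,0,-0.5],[1,1,-0.4,0,-0.5],[1,1,-0.4,0,-0.5],[1,0.5,-0.4,0,-0.2],[1,0,0,0,0],[1,0,0,0,0]]'
python3 - <<'E'
from h import *
snap("wrist","w3"); o=get_obs(); print(o["time"],o["eef_pos"],o["eef_rot"],o["joint_velocities"])
E
```

```text
time: 4.08
eef_pos: [0.5485, -0.0106, 0.3316]
eef_rot: [3.141, 0.001, 1.714]
wrist_force: [0.5, 0.7, -0.0]
finger_gap: 1.0
4.1333 [ 0.54894832 -0.01089812  0.33154442] [3.14081422e+00 1.33135749e-03 1.71395168e+00] [-0.00914939  0.01078753 -0.01035209  0.00216014  0.00104654 -0.00058095]
```

View pics/w3.png

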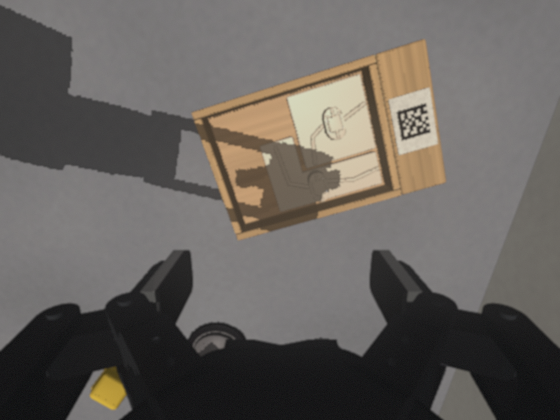

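```bash
python3 - <<'E'
from h import *
im=cv2.imread("pics/w3.png")[30:245,185:455]
cv2.imwrite("pics/w3c.png",cv2.resize(im,None,fx=2.9,fy=2.7,interpolation=cv2.INTER_CUBIC))
E
```

```text
(no output)
```

View pics/w3c.png

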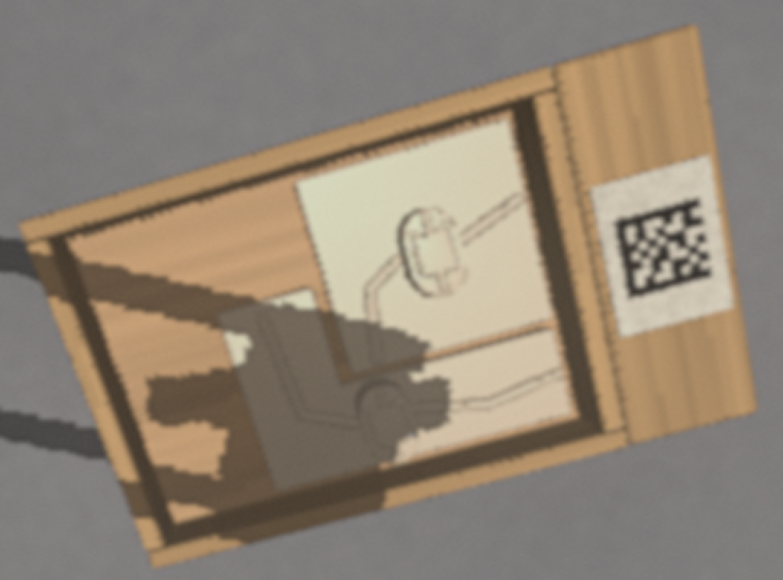

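```bash
cat > tray.py <<'E'
from h import *
W=np.load("pics/w3.npy")
f=lambda x,y,z:onz("wrist",185+x/2.9,30+y/2.7,z,W)
A=[f(20,222,.09),f(150,565,.09),f(755,412,.09),f(697,25,.09)]
# tray frame coords
tl,bl,br,tr=A
for a,b in [(tl,tr),(bl,br),(bl,tl),(br,tr)]:
    d=b-a; print(np.linalg.norm(d),np.degrees(np.arctan2(d[1],d[0])))
E
python3 - <<'E'
from tray import *
th=[np.arctan2(*(b-a)[1::-1]) for a,b in [(tl,tr),(bl,br)]]+[np.arctan2(*(b-a)[1::-1])-np.pi/2 for a,b in [(bl,tl),(br,tr)]]
yaw=np.mean(th); print("yaw",np.degrees(th),yaw)
x=np.array([np.cos(yaw),np.sin(yaw),0]);y=np.array([-x[1],x[0],0])
c=np.mean(A,axis=0); O=c-x*.030; print("O",O)
L=lambda p:((p-O)@x*1000,(p-O)@y*1000)
for n,q in dict(floorL_t=(72,240,.051),floorL_b=(170,525,.051),ell_lt=(225,318,.061),ell_lb=(275,490,.061),ell_rt=(305,288,.061),sq_lt=(298,185,.061),sq_lb=(340,380,.061),sq_rt=(510,118,.061),rimin_tl=(48,238,.09),rimin_bl=(165,543,.09),rimin_tr=(530,98,.09),rimin_br=(605,432,.09),code=(664,247,.09)).items():
    p=f(*q); print(n,np.round(L(p),1),p.round(4))
G=O-x*.0755+y*.013; print("gap",G)
E
```

```text
0.286564064528554 24.5235261426321
0.28709049501499023 24.411527092694303
0.17491931274958908 114.15373652782156
0.17547789628893382 114.32662302096459
yaw [24.52352614 24.41152709 24.15373653 24.32662302] 0.42505492381803506
O [0.56887669 0.01297023 0.09      ]
floorL_t [-103.4   75.5] [0.4435 0.0391 0.051 ]
floorL_b [-106.9  -82.4] [ 0.5055 -0.1061  0.051 ]
ell_lt [-45.2  19.4] [0.5197 0.012  0.061 ]
ell_lb [-48.1 -74.7] [ 0.5559 -0.0749  0.061 ]
ell_rt [-5.2 23.2] [0.5546 0.032  0.061 ]
sq_lt [ 4.9 71. ] [0.5441 0.0797 0.061 ]
sq_lb [ -1.6 -26.1] [ 0.5782 -0.0115  0.061 ]
sq_rt [102.5  73.9] [0.6318 0.1226 0.061 ]
rimin_tl [-104.2   77.3] [0.4421 0.0404 0.09  ]
rimin_bl [-103.1  -78.3] [ 0.5072 -0.1008  0.09  ]
rimin_tr [104.1  78.3] [0.6315 0.1272 0.09  ]
rimin_br [106.7 -78.6] [ 0.6985 -0.0146  0.09  ]
code [146.3   0.7] [0.7019 0.074  0.09  ]
gap [ 0.49473416 -0.00632055  0.09      ]
```

```bash
cat >> h.py <<'E'
def plan(x,y,z,yaw,N=None):
    "constant rows (shares) from the present pose to the target"
    o=get_obs(); p=np.array(o["eef_pos"]); y0=o["eef_rot"][2]
    d=-(yaw-y0)
    for n in ([N] if N else range(1,80)):
        M=np.zeros((2,2))
        for k in range(n):
            a=y0-d/n*k; M+=np.array([[np.cos(a),np.sin(a)],[np.sin(a),-np.cos(a)]])
        s=np.linalg.solve(M,[x-p[0],y-p[1]])/.02; zz=-(z-p[2])/n/.02; t=d/n/.1
        if max(abs(s).max(),abs(zz),abs(t))<=1: break
    print("N",n,"row [x,y,z,turn]",s.round(3),round(zz,3),round(t,3)); print("from",p.round(4),round(y0,4))
E
python3 -c "
from h import *
plan(.437,.341,.25,2.627)"
```

```text
N 19 row [x,y,z,turn] [0.97  0.266] 0.215 -0.481
from [ 0.5489 -0.0109  0.3315] 1.714
```

```bash
python3 -m handwheel '[[1,0.97,0.266,0.215,-0.48],[1,0.97,0.266,0.215,-0.48],[1,0.97,0.266,0.215,-0.48],[1,0.97,0.266,0.215,-0.48],[1,0.97,0.266,0.215,-0.48],[1,0.97,0.266,0.215,-0.48],[1,0.97,0.266,0.215,-0.48],[1,0.97,0.266,0.215,-0.48],[1,0.97,0.266,0.215,-0.48],[1,0.97,0.266,0.215,-0.48],[1,0.97,0.266,0.215,-0.48],[1,0.97,0.266,0.215,-0.48],[1,0.97,0.266,0.215,-0.48],[1,0.97,0.266,0.215,-0.48],[1,0.97,0.266,0.215,-0.48],[1,0.97,0.266,0.215,-0.48],[1,0.97,0.266,0.215,-0.48],[1,0.97,0.266,0.215,-0.48],[1,0.97,0.266,0.215,-0.48],[1,0,0,0,0]]'
python3 -m handwheel '[[1,0,0,0,0],[1,0,0,0,0]]'
python3 - <<'E'
from h import *
snap("wrist","w4"); o=get_obs(); print(o["time"],o["eef_pos"],o["eef_rot"],o["joint_positions"])
E
```

```text
time: 5.8
eef_pos: [0.435, 0.3432, 0.2485]
eef_rot: [-3.14, -0.002, 2.63]
wrist_force: [-1.0, -0.7, -1.0]
finger_gap: 1.0
time: 5.97
eef_pos: [0.4377, 0.3413, 0.2496]
eef_rot: [-3.142, 0.001, 2.626]
wrist_force: [0.0, -0.7, -0.0]
finger_gap: 0.998
6.0167 [0.43774383 0.34123446 0.24975587] [3.14133872e+00 1.13535174e-03 2.62567993e+00] [ 5.86631601e-01  2.64919679e-01  1.51989679e+00 -9.19658589e-04
  1.35603725e+00 -4.68056483e-01]
```

View pics/w4.png

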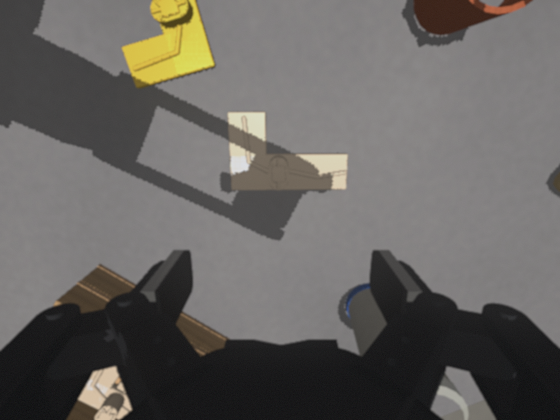

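```bash
python3 - <<'E'
from h import *
im=cv2.imread("pics/w4.png")[100:205,215:360]
cv2.imwrite("pics/w4c.png",cv2.resize(im,None,fx=5,fy=5,interpolation=cv2.INTER_CUBIC))
E
```

```text
(no output)
```

View pics/w4c.png

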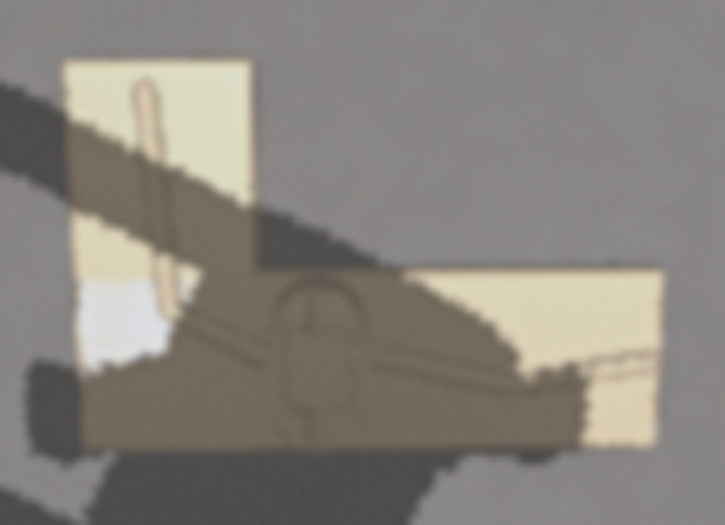

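```bash
python3 - <<'E'
from h import *
W=np.load("pics/w4.npy")
loc=np.array([[-62.5,-25.5],[88.5,-25.5],[88.5,21.5],[-15.5,21.5],[-15.5,73.5],[-62.5,73.5]])/1000
px=[(83,450),(657,446),(665,268),(255,268),(250,62),(65,62)]
w=np.array([onz("wrist",215+a/5,100+b/5,.01,W)[:2] for a,b in px])
print(w.round(4))
a=loc-loc.mean(0); b=w-w.mean(0)
th=np.arctan2((a[:,0]*b[:,1]-a[:,1]*b[:,0]).sum(),(a*b).sum()); c,s=np.cos(th),np.sin(th); Rm=np.array([[c,-s],[s,c]])
sc=np.linalg.norm(b)/np.linalg.norm(a); t=w.mean(0)-sc*Rm@loc.mean(0)
print("yaw",th,"scale",sc,"origin",t,"res mm",((loc@Rm.T*sc+t-w)*1000).round(1))
plan(t[0],t[1],.03,th+np.pi/2)
E
```

```text
[[0.4273 0.2731]
 [0.5004 0.4043]
 [0.4597 0.4264]
 [0.4086 0.3362]
 [0.3648 0.3604]
 [0.3426 0.3212]]
yaw 1.0639796810114397 scale 0.9890519661553568 origin [0.43558211 0.33947729] res mm [[ 0.3  0.1]
 [-0.3 -0.5]
 [-0.2 -0.1]
 [ 1.   0.1]
 [-0.2  0.9]
 [-0.6 -0.5]]
N 11 row [x,y,z,turn] [ 0.005 -0.012] 0.999 -0.008
from [0.4377 0.3412 0.2498] 2.6257
```

```bash
python3 -m handwheel '[[1,0.01,-0.02,1,-0.01],[1,0,-0.02,1,-0.01],[1,0.01,-0.01,1,-0.01],[1,0,-0.01,1,-0.01],[1,0.01,-0.02,1,-0.01],[1,0.01,-0.01,1,-0.01],[1,0,-0.01,1,-0.01],[1,0.01,-0.01,1,0],[1,0,-0.01,1,0],[1,0,-0.01,1,0],[1,0,0,0.8,0],[1,0,0,0.5,0],[1,0,0,0.3,0],[1,0,0,0.2,0],[1,0,0,0.05,0],[1,0,0,0,0]]'
```

```text
time: 7.35
eef_pos: [0.4347, 0.3404, 0.013]
eef_rot: [3.141, 0.0, 2.634]
wrist_force: [0.4, 0.6, 0.7]
finger_gap: 0.998
```

```bash
python3 -m handwheel '[[-1,0,0,0,0],[-1,0,0,0,0],[-1,0,0,0,0],[-1,0,0,0,0],[-1,0,0,0,0],[-1,0,0,0,0],[-1,0,0,0,0],[-1,0,0,0,0]]' 45
```

```text
time: 8.02
eef_pos: [0.4343, 0.3404, 0.0131]
eef_rot: [3.141, 0.0, 2.635]
wrist_force: [-0.3, -1.0, 5.7]
finger_gap: 0.264
```

```bash
python3 -m handwheel '[[-1,0,0,-0.3,0],[-1,0,0,-0.6,0],[-1,0,0,-1,0],[-1,0,0,-1,0],[-1,0,0,-1,0],[-1,0,0,-1,0],[-1,0,0,-1,0],[-1,0,0,-1,0],[-1,0,0,-1,0]]'
python3 - <<'E'
from h import *
print(get_obs()["wrist_force"])
for u,v in [(417,208)]: print("tumbler",onz("scene",u,v,0))
print("tumb side",onz("side",113,303,0), "vase",onz("scene",218,380,0),onz("side",278,133,0))
plan(.4962,-.0056,.2,.425)
E
```

```text
time: 8.77
eef_pos: [0.4332, 0.3397, 0.171]
eef_rot: [-3.14, -0.001, 2.635]
wrist_force: [-0.5, 0.1, -2.6]
finger_gap: 0.271
[-0.52103979  0.07444286 -2.61196874]
tumbler [0.69335313 0.35201839 0.        ]
tumb side [0.68523692 0.36043302 0.        ] vase [ 0.69983145 -0.38968438  0.        ] [ 6.72215139e-01 -3.65370104e-01 -1.11022302e-16]
N 23 row [x,y,z,turn] [-0.929  0.163] -0.063 0.961
from [0.4332 0.3397 0.171 ] 2.6348
```

```bash
python3 -m handwheel '[[-1,-0.93,0.163,-0.1,0.96],[-1,-0.93,0.163,-0.1,0.96],[-1,-0.93,0.163,-0.1,0.96],[-1,-0.93,0.163,-0.1,0.96],[-1,-0.93,0.163,-0.1,0.96],[-1,-0.93,0.163,-0.1,0.96],[-1,-0.93,0.163,-0.1,0.96],[-1,-0.93,0.163,-0.1,0.96],[-1,-0.93,0.163,-0.1,0.96],[-1,-0.93,0.163,-0.1,0.96],[-1,-0.93,0.163,-0.1,0.96],[-1,-0.93,0.163,-0.1,0.96],[-1,-0.93,0.163,-0.1,0.96],[-1,-0.93,0.163,-0.1,0.96],[-1,-0.93,0.163,-0.05,0.96],[-1,-0.93,0.163,0,0.96],[-1,-0.93,0.163,0,0.96],[-1,-0.93,0.163,0,0.96],[-1,-0.93,0.163,0,0.96],[-1,-0.93,0.163,0,0.96]]'
python3 -m handwheel '[[-1,-0.93,0.163,0,0.96],[-1,-0.93,0.163,0,0.96],[-1,-0.9,0.163,0,0.96],[-1,0,0,0,0],[-1,0,0,0,0],[-1,0,0,0,0]]'
python3 - <<'E'
from h import *
snap("wrist","w5"); o=get_obs(); print(o["time"],o["eef_pos"],o["eef_rot"],o["wrist_force"])
im=cv2.imread("pics/w5.png")
E
```

```text
time: 10.43
eef_pos: [0.5362, 0.0338, 0.1989]
eef_rot: [-3.141, 0.001, 0.71]
wrist_force: [0.9, -0.5, -3.0]
finger_gap: 0.272
time: 10.93
eef_pos: [0.4982, -0.005, 0.1995]
eef_rot: [-3.141, -0.0, 0.428]
wrist_force: [-0.4, 0.1, -2.8]
finger_gap: 0.27
10.9833 [ 0.49855946 -0.0048191   0.1995831 ] [-3.14150884e+00 -5.95427403e-04  4.27857217e-01] [ 1.63301054  0.39067856 -3.80930645]
```

View pics/w5.png

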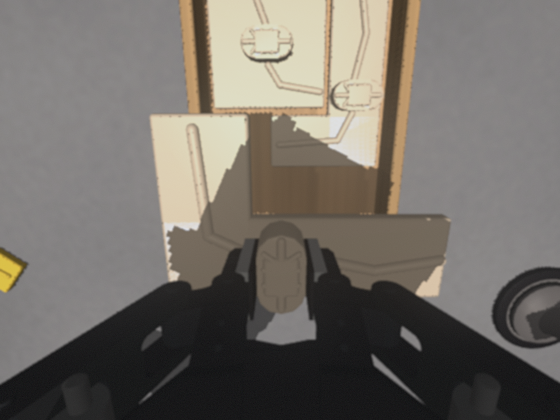

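```bash
python3 - <<'E'
from h import *
im=cv2.imread("pics/w5.png")[0:310,140:460]
im=cv2.convertScaleAbs(im,alpha=1.4,beta=15)
cv2.imwrite("pics/w5c.png",cv2.resize(im,(800,int(310*2.5))[:2],interpolation=cv2.INTER_CUBIC)[:600])
E
```

```text
(no output)
```

View pics/w5c.png

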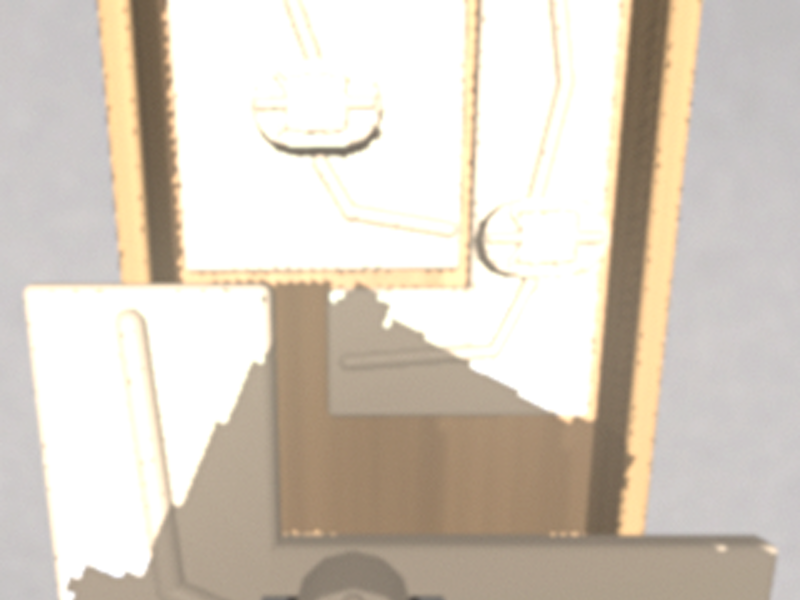

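```bash
python3 - <<'E'
from h import *
W=np.load("pics/w5.npy")
o=get_obs(); tcp=np.array(o["eef_pos"]); yaw=o["eef_rot"][2]
ex=np.array([np.cos(yaw),np.sin(yaw)]); ey=np.array([np.sin(yaw),-np.cos(yaw)])
def g(n,x,y,z):
    p=onz("wrist",140+x/2.5,y/2.5,z,W); d=p[:2]-tcp[:2]; print(n,"tool x,y mm",(np.array([d@ex,d@ey])*1000).round(1))
zt=tcp[2]-.003
for n,x,y in [("short_far_out",25,288),("short_far_in",270,290),("inner",277,546),("long_in",768,548),("out edge L",52,520)]: g("T "+n,x,y,zt)
for n,x,y in [("ell_l_b",330,415),("ell_l_t",330,290),("ell_r_b",592,416),("sq_l_b",185,271),("sq_r_b",465,270),("sq_l_t",165,20)]: g(n,x,y,.061)
for n,x,y in [("floorR",588,520),("floorL",185,285)]: g(n,x,y,.051)
for n,x,y in [("rimR",622,500),("rimR2",640,270),("rimL",146,280),("rimL2",134,10),("rimRout",660,270),("rimLout",121,270)]: g(n,x,y,.09)
E
```

```text
T short_far_out tool x,y mm [ 69.3 -60.9]
T short_far_in tool x,y mm [ 68.9 -15.5]
T inner tool x,y mm [ 18.7 -15.7]
T long_in tool x,y mm [18.3 84.5]
T out edge L tool x,y mm [ 24.2 -60.9]
ell_l_b tool x,y mm [22.8 -8.8]
ell_l_t tool x,y mm [68.1 -8.4]
ell_r_b tool x,y mm [22.4 89.7]
sq_l_b tool x,y mm [ 74.6 -60.1]
sq_r_b tool x,y mm [74.9 39.8]
sq_l_t tool x,y mm [153.3 -61.8]
floorR tool x,y mm [-21.7  95. ]
floorL tool x,y mm [ 69.8 -62.6]
rimR tool x,y mm [-2.1 93.4]
rimR2 tool x,y mm [74.3 91.6]
rimL tool x,y mm [ 71.4 -66.6]
rimL2 tool x,y mm [147.2 -64.3]
rimRout tool x,y mm [74.3 98. ]
rimLout tool x,y mm [ 74.4 -74.4]
```

```bash
python3 -m handwheel '[[-1,0.02,0.02,0.8,0],[-1,0,0,1,0],[-1,0,0,1,0],[-1,0,0,1,0],[-1,0,0,0.5,0],[-1,0,0,0.1,0],[-1,0,0,0,0],[-1,0,0,0,0]]'
python3 - <<'E'
from h import *
im=snap("wrist","w6"); o=get_obs(); print(o["time"],o["eef_pos"],o["eef_rot"],o["wrist_force"])
im=cv2.convertScaleAbs(im[0:310,140:460],alpha=1.1,beta=15)
cv2.imwrite("pics/w6c.png",cv2.resize(im,None,fx=2.5,fy=2.5,interpolation=cv2.INTER_CUBIC)[:600])
E
```

```text
time: 11.65
eef_pos: [0.4996, -0.005, 0.112]
eef_rot: [3.141, -0.001, 0.428]
wrist_force: [-0.3, 0.1, -2.2]
finger_gap: 0.267
11.7 [ 0.499817   -0.00513595  0.11237502] [ 3.14070706e+00 -1.70507239e-03  4.27537209e-01] [ 0.54504469 -0.1082386  -2.55990184]
```

View pics/w6c.png

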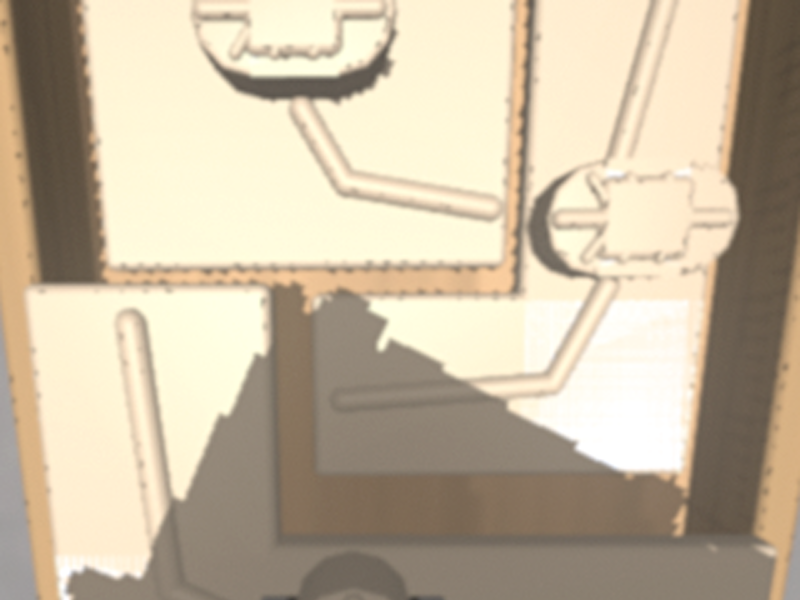

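View pics/w6.png

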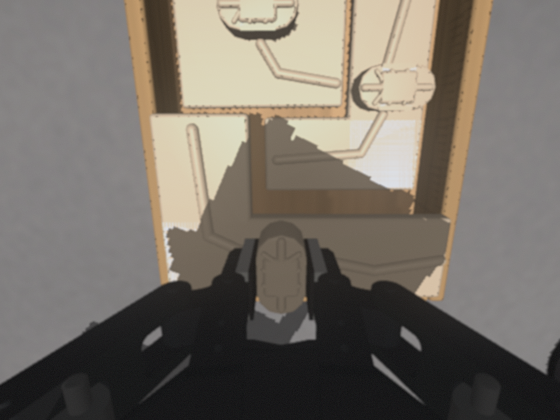

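```bash
cat > m.py <<'E'
from h import *
def setup(name,tcp,yaw,dh=0.0):
    W=np.load(f"pics/{name}.npy").copy(); W[2,3]+=dh
    ex=np.array([np.cos(yaw),np.sin(yaw)]); ey=np.array([np.sin(yaw),-np.cos(yaw)])
    def g(n,x,y,z):
        p=onz("wrist",140+x/2.5,y/2.5,z,W); d=p[:2]-tcp[:2]; return (np.array([d@ex,d@ey])*1000).round(1)
    return g
E
python3 - <<'E'
from m import *
o=get_obs(); tcp=np.array(o["eef_pos"]); yaw=o["eef_rot"][2]
for dh in (0,.003):
    g=setup("w6",tcp,yaw,dh); print("dh",dh)
    zt=tcp[2]-.003
    for n,x,y in [("short_far_out",27,288),("short_far_in",270,290),("inner",277,546),("long_in",772,548)]: print("T",n,g(n,x,y,zt))
    for n,x,y in [("ell_l_b",316,472),("ell_l_t",316,300),("ell_r_b",685,472),("sq_l_b",105,268),("sq_r_b",500,265)]: print(n,g(n,x,y,.061))
    for n,x,y in [("rimR",770,480),("rimR2",800,80),("rimL",38,280),("rimL2",10,30)]: print(n,g(n,x,y,.09))
E
```

```text
dh 0
T short_far_out [ 69.6 -60.6]
T short_far_in [ 69.2 -15.7]
T inner [ 19.1 -15.8]
T long_in [18.6 85. ]
ell_l_b [ 22.7 -10.1]
ell_l_t [66.5 -9.5]
ell_r_b [22.7 87.4]
sq_l_b [ 74.1 -61.1]
sq_r_b [74.8 35.7]
rimR [28.  93.5]
rimR2 [108.5  86.9]
rimL [ 71.1 -66.2]
rimL2 [117.2 -66.2]
dh 0.003
T short_far_out [ 69.5 -61.9]
T short_far_in [ 69.2 -16. ]
T inner [ 18.  -16.1]
T long_in [17.6 86.8]
ell_l_b [ 21.9 -10.2]
ell_l_t [66.5 -9.6]
ell_r_b [21.9 88.7]
sq_l_b [ 74.2 -62.1]
sq_r_b [74.9 36.2]
rimR [27.2 95.2]
rimR2 [109.2  88.5]
rimL [ 71.1 -67.4]
rimL2 [118.  -67.5]
```

```bash
python3 -m handwheel '[[-1,0,0,0.5,0],[-1,0,0,0.6,0],[-1,0,0,0.4,0],[-1,0,0,0.1,0],[-1,0,0,0,0]]'
python3 - <<'E'
from h import *
im=snap("wrist","w7"); o=get_obs(); print(o["time"],o["eef_pos"],o["eef_rot"],o["wrist_force"])
im=cv2.convertScaleAbs(im[60:310,140:460],alpha=1.1,beta=15)
cv2.imwrite("pics/w7c.png",cv2.resize(im,None,fx=2.5,fy=2.4,interpolation=cv2.INTER_CUBIC)[:600])
E
```

```text
time: 12.12
eef_pos: [0.4985, -0.0053, 0.0796]
eef_rot: [-3.141, 0.0, 0.427]
wrist_force: [-0.9, 0.3, -2.9]
finger_gap: 0.267
12.1667 [ 0.49883374 -0.00533968  0.07989725] [ 3.14148479e+00 -3.03246991e-04  4.26842666e-01] [-0.00374878  0.64709785 -2.17839303]
```

View pics/w7c.png

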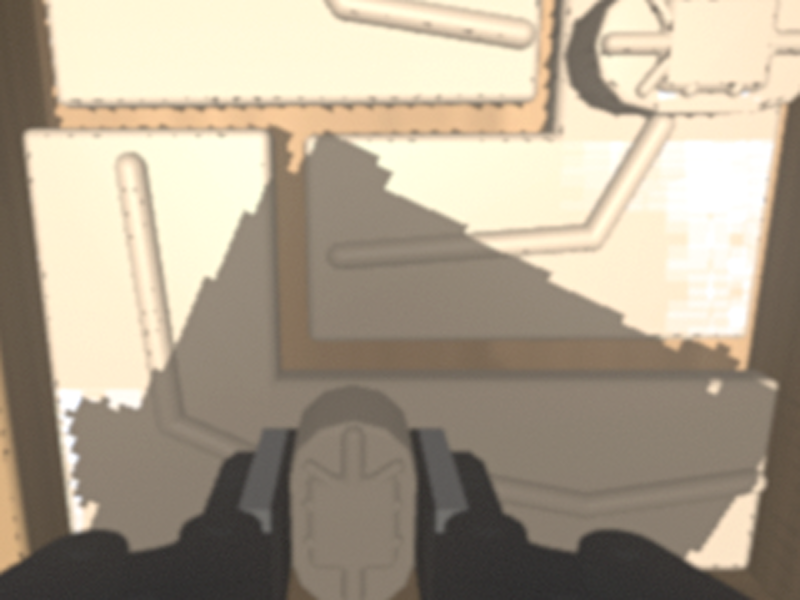

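```bash
python3 - <<'E'
from m import *
o=get_obs(); tcp=np.array(o["eef_pos"]); yaw=o["eef_rot"][2]
for dh in (0,.003):
    g0=setup("w7",tcp,yaw,dh); print("dh",dh)
    g=lambda n,x,y,z:g0(n,x,(60+y/2.4)*2.5,z)
    zt=tcp[2]-.003
    for n,x,y in [("short_far_out",25,131),("short_far_in",270,131),("inner",278,377),("long_in",775,380),("long_out",748,570)]: print("T",n,g(n,x,y,zt))
    for n,x,y in [("ell_l_b",311,338),("ell_l_t",307,138),("ell_r_b",748,338),("sq_l_b",58,102),("sq_r_b",533,102)]: print(n,g(n,x,y,.061))
    print("floorR",g("",743,368,.051),"floorL",g("",52,122,.051))
E
```

```text
dh 0
T short_far_out [ 69.7 -60.9]
T short_far_in [ 69.7 -15.7]
T inner [ 19.6 -15.6]
T long_in [19.  85.5]
T long_out [-27.3  86.8]
ell_l_b [23.6 -9.6]
ell_l_t [68.2 -9.8]
ell_r_b [23.6 87.4]
sq_l_b [ 75.5 -60.2]
sq_r_b [75.5 36.2]
floorR [12.9 92.8] floorL [ 71.6 -65.7]
dh 0.003
T short_far_out [ 69.7 -62.2]
T short_far_in [ 69.7 -16. ]
T inner [ 18.6 -15.9]
T long_in [17.9 87.3]
T long_out [-29.3  88.6]
ell_l_b [22.7 -9.8]
ell_l_t [ 68.2 -10. ]
ell_r_b [22.7 89. ]
sq_l_b [ 75.6 -61.3]
sq_r_b [75.6 36.9]
floorR [11.9 94.4] floorL [ 71.6 -66.9]
```

```bash
python3 -m handwheel '[[-1,0.01,0.03,0.2,0],[-1,0,0,0.2,0],[-1,0,0,0.15,0],[-1,0,0,0.07,0],[-1,0,0,0.05,0],[-1,0,0,0.04,0],[-1,0,0,0.02,0],[-1,0,0,0,0]]'
```

```text
time: 12.83
eef_pos: [0.499, -0.0058, 0.0649]
eef_rot: [-3.142, 0.0, 0.427]
wrist_force: [0.3, -0.2, -3.3]
finger_gap: 0.273
```

```bash
python3 -m handwheel '[[-1,0,0,0.04,0],[-1,0,0,0.02,0],[-1,0,0,0.02,0],[-1,0,0,0,0]]'
```

```text
time: 13.17
eef_pos: [0.4991, -0.0059, 0.0641]
eef_rot: [3.141, -0.0, 0.427]
wrist_force: [-1.8, -0.2, 4.8]
finger_gap: 0.266
```

```bash
python3 -m handwheel '[[-0.2,0,0,0,0],[0,0,0,0,0],[0,0,0,0,0],[0,0,0,-0.2,0],[0,0,0,-0.5,0],[0,0,0,-1,0],[0,0,0,-1,0],[0,0,0,-1,0],[0,0,0,-1,0],[0,0,0,-1,0],[0,0,0,-1,0],[0.5,0,0,-1,0],[1,0,0,-1,0],[1,0,0,0,0]]'
python3 - <<'E'
from h import *
im=snap("wrist","w8"); o=get_obs(); print(o["time"],o["eef_pos"],o["eef_rot"],o["wrist_force"])
E
```

```text
time: 14.33
eef_pos: [0.5016, -0.006, 0.2417]
eef_rot: [3.137, -0.007, 0.427]
wrist_force: [1.1, -0.0, 0.4]
finger_gap: 0.902
14.3833 [ 0.50064501 -0.00596791  0.23971975] [ 3.1388634  -0.00477716  0.42680035] [ 0.88134225  0.64914938 -0.67126732]
```

View pics/w8.png

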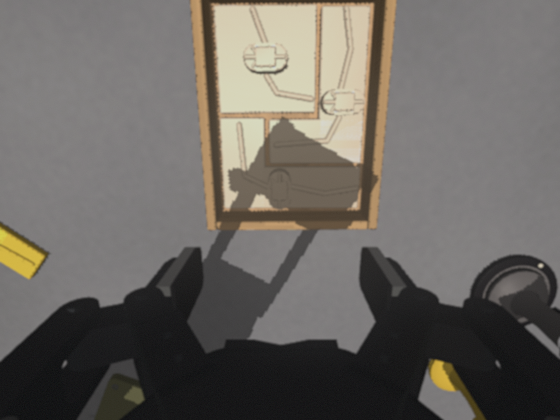

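```bash
python3 -c "
from h import *
plan(.4815,-.383,.26,-.73)"
```

```text
N 20 row [x,y,z,turn] [0.072 0.996] -0.051 0.578
from [ 0.5006 -0.006   0.2397] 0.4268
```

```bash
python3 -m handwheel '[[1,0.07,1,-0.1,0.58],[1,0.07,1,-0.1,0.58],[1,0.07,1,-0.1,0.58],[1,0.07,1,-0.1,0.58],[1,0.07,1,-0.1,0.58],[1,0.07,1,-0.1,0.58],[1,0.07,1,-0.1,0.58],[1,0.07,1,-0.1,0.58],[1,0.07,1,-0.1,0.58],[1,0.07,1,-0.1,0.58],[1,0.07,1,0,0.58],[1,0.07,1,0,0.58],[1,0.07,1,0,0.58],[1,0.07,1,0,0.58],[1,0.07,1,0,0.58],[1,0.07,1,0,0.58],[1,0.07,1,0,0.58],[1,0.07,1,0,0.58],[1,0.07,1,0,0.58],[1,0.07,1,0,0.56]]'
python3 -m handwheel '[[1,0,0,0,0],[1,0,0,0,0],[1,0,0,0,0]]'
python3 - <<'E'
from h import *
im=snap("wrist","w9"); o=get_obs(); print(o["time"],o["eef_pos"],o["eef_rot"],o["joint_positions"])
E
```

```text
time: 16.05
eef_pos: [0.4774, -0.3846, 0.2555]
eef_rot: [-3.142, 0.003, -0.734]
wrist_force: [0.4, -0.1, -0.5]
finger_gap: 1.003
time: 16.3
eef_pos: [0.4782, -0.3835, 0.2563]
eef_rot: [-3.141, 0.002, -0.731]
wrist_force: [0.1, 0.1, -0.5]
finger_gap: 0.999
16.35 [ 0.47851611 -0.38325416  0.2565689 ] [-3.14091189e+00  1.54713249e-03 -7.30200355e-01] [-7.44590364e-01  3.43674913e-01  1.38445446e+00  6.66501518e-04
  1.41502008e+00  1.55630293e+00]
```

View pics/w9.png

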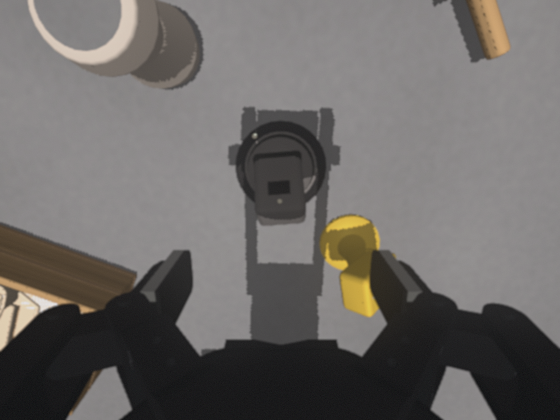

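```bash
python3 - <<'E'
from h import *
im=cv2.imread("pics/w9.png")[110:230,220:340]; im=cv2.convertScaleAbs(im,alpha=2.2,beta=10)
cv2.imwrite("pics/w9c.png",cv2.resize(im,None,fx=5,fy=5,interpolation=cv2.INTER_CUBIC))
E
```

```text
(no output)
```

View pics/w9c.png

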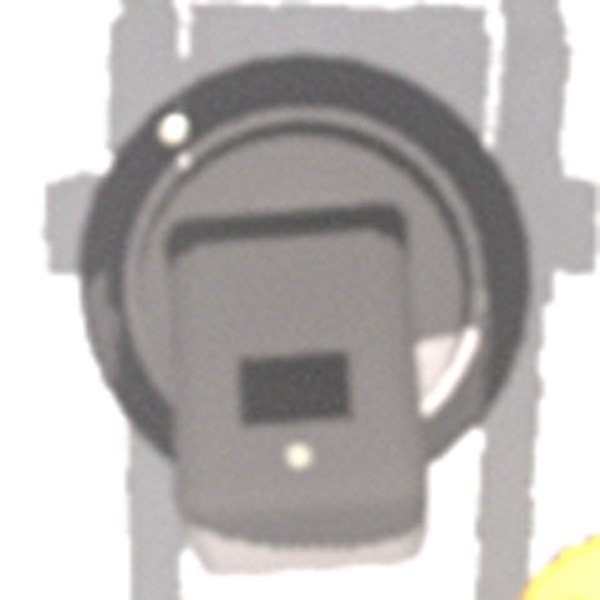

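```bash
python3 - <<'E'
from h import *
o=get_obs(); tcp=np.array(o["eef_pos"]); yaw=o["eef_rot"][2]
W=np.load("pics/w9.npy")
ex=np.array([np.cos(yaw),np.sin(yaw)]); ey=np.array([np.sin(yaw),-np.cos(yaw)])
for dh in (0,.003):
    V=W.copy(); V[2,3]+=dh
    def g(x,y,z):
        p=onz("wrist",220+x/5,110+y/5,z,V); d=p[:2]-tcp[:2]; return (np.array([d@ex,d@ey])*1000).round(1)
    print("nose L,R",g(172,243,.1044),g(408,240,.1044),"ridge L,R",g(180,515,.151),g(428,510,.151))
    print("disp L,R", g(240,390,.125),g(350,386,.125),"led",g(299,457,.14))
    print("plate l,r,t",g(80,280,.01),g(530,275,.01),g(305,55,.01), "foot ring l,r,t",g(130,285,.029),g(487,285,.029),g(305,115,.029))
E
```

```text
nose L,R [ 27.6 -25.4] [28.2 20.7] ridge L,R [-12.7 -21.1] [-11.9  21.8]
disp L,R [  3.1 -11.6] [3.9 9. ] led [-5.5 -0.5]
plate l,r,t [  4.2 -58. ] [ 5.5 59.1] [60.8  0.6] foot ring l,r,t [  6.2 -42.8] [ 6.2 45.7] [47.4  0.6]
nose L,R [ 27.2 -25.7] [27.8 20.9] ridge L,R [-13.8 -21.4] [-12.9  22.1]
disp L,R [  2.4 -11.7] [3.2 9.1] led [-6.4 -0.5]
plate l,r,t [  3.7 -58.5] [ 5.  59.6] [60.8  0.6] foot ring l,r,t [  5.7 -43.2] [ 5.6 46. ] [47.2  0.6]
```

```bash
python3 -m handwheel '[[1,0,0,0.8,-0.4],[1,0,0,1,0],[1,0,0,1,0],[1,0,0,1,0],[1,0,0,1,0],[1,0,0,1,0],[1,0,0,1,0],[1,0,0,0.7,0],[1,0,0,0.3,0],[1,0,0,0.1,0],[1,0,0,0,0],[1,0,0,0,0]]'
python3 - <<'E'
from h import *
snap("side","s1")
im=cv2.imread("pics/s1.png")[70:190,260:420]
cv2.imwrite("pics/s1c.png",cv2.resize(im,None,fx=5,fy=5,interpolation=cv2.INTER_CUBIC))
snap("wrist","w10")
E
```

```text
time: 17.35
eef_pos: [0.4793, -0.3844, 0.1003]
eef_rot: [3.142, -0.002, -0.69]
wrist_force: [-0.1, -0.1, 0.4]
finger_gap: 0.995
```

View pics/s1c.png

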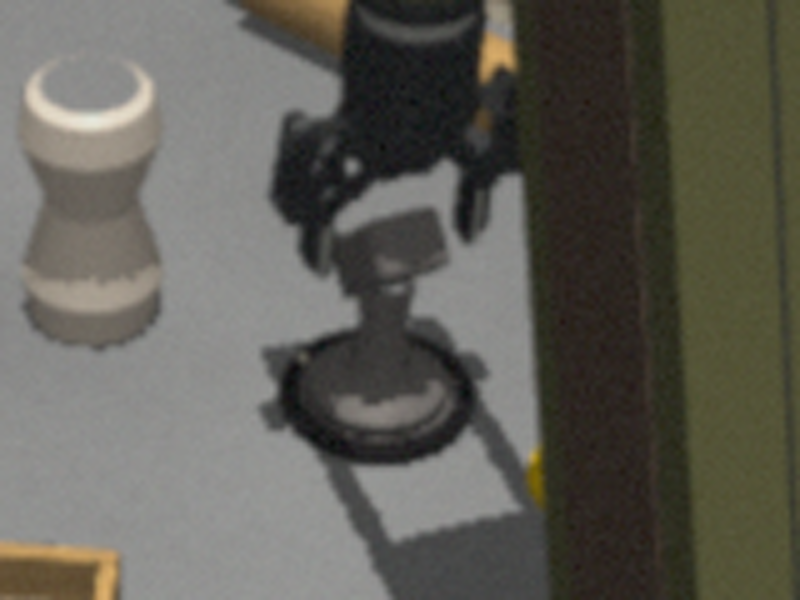

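View pics/w10.png

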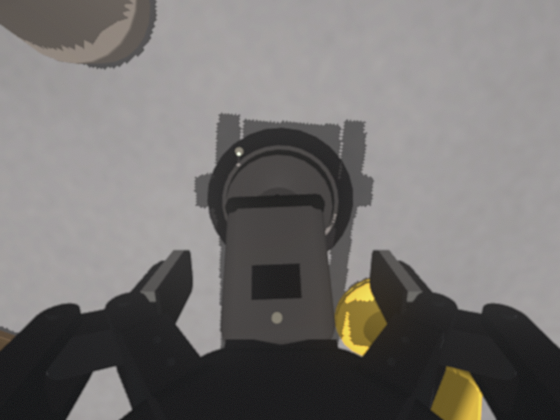

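```bash
python3 - <<'E'
from h import *
o=get_obs(); tcp=np.array(o["eef_pos"]); yaw=o["eef_rot"][2]
W=np.load("pics/w10.npy"); print(tcp,yaw)
ex=np.array([np.cos(yaw),np.sin(yaw)]); ey=np.array([np.sin(yaw),-np.cos(yaw)])
for dh in (0,.003):
    V=W.copy(); V[2,3]+=dh
    def g(x,y,z):
        p=onz("wrist",x,y,z,V); d=p[:2]-tcp[:2]; return (np.array([d@ex,d@ey])*1000).round(1)
    print("nose",g(228,199,.1044),g(323,195,.1044),"plate l,r,t",g(208,195,.01),g(352,193,.01),g(281,128,.01),"foot t",g(280,147,.029), "led",g(277,317,.14))
E
```

```text
[ 0.47929383 -0.38469374  0.10066791] -0.6908866774467368
nose [ 31.  -25.3] [33. 20.] plate l,r,t [  7.8 -58.4] [ 9.4 56.9] [60.   0.1] foot t [47.8 -0.6] led [-7.9 -1.6]
nose [ 30.2 -25.8] [32.2 20.4] plate l,r,t [  7.  -59.1] [ 8.6 57.6] [59.9  0.1] foot t [47.5 -0.6] led [-10.1  -1.7]
```

```bash
python3 -m handwheel '[[1,0,-0.05,0.15,-0.3],[0,0,0,0,0],[-1,0,0,0,0],[-1,0,0,0,0],[-1,0,0,0,0],[-1,0,0,0,0],[-1,0,0,0,0],[-1,0,0,0,0],[-1,0,0,0,0]]' 50
python3 -c "
from h import *
o=get_obs(); print(o['time'],o['eef_pos'],o['eef_rot'],o['wrist_force'],o['wrist_torque'],o['finger_gap'])"
```

```text
time: 18.2
eef_pos: [0.4794, -0.3836, 0.097]
eef_rot: [-3.142, -0.001, -0.661]
wrist_force: [-1.5, 1.0, 5.0]
finger_gap: 0.531
18.2 [ 0.47936282 -0.38356905  0.09703056] [-3.14158090e+00 -9.11182368e-04 -6.61304944e-01] [-1.47535701  0.97661702  4.9880766 ] [ 0.05127246  0.18825609 -0.0896623 ] 0.5309061057969394
```

```bash
python3 -m handwheel '[[-1,0,0,-0.2,0],[-1,0,0,-0.5,0],[-1,0,0,-1,0],[-1,0,0,-1,0],[-1,0,0,-1,0],[-1,0,0,-1,0],[-1,0,0,-1,0]]'
python3 -c "
from h import *
o=get_obs(); print(o['wrist_force'],o['wrist_torque'])
plan(.5793,.1121,.2025,-.3)"
```

```text
time: 18.78
eef_pos: [0.4785, -0.3831, 0.2112]
eef_rot: [3.142, 0.001, -0.661]
wrist_force: [-0.2, -0.4, -3.2]
finger_gap: 0.534
[-0.19742262 -0.39347749 -3.15342997] [ 0.03977769 -0.02378192 -0.03193324]
N 25 row [x,y,z,turn] [-0.288 -0.975] 0.017 -0.144
from [ 0.4785 -0.3831  0.2112] -0.6612
```

```bash
python3 -m handwheel '[[-1,-0.29,-0.5,0,0],[-1,-0.29,-0.975,0,-0.15],[-1,-0.29,-0.975,0,-0.15],[-1,-0.29,-0.975,0,-0.15],[-1,-0.29,-0.975,0,-0.15],[-1,-0.29,-0.975,0,-0.15],[-1,-0.29,-0.975,0,-0.15],[-1,-0.29,-0.975,0,-0.15],[-1,-0.29,-0.975,0,-0.15],[-1,-0.29,-0.975,0,-0.15],[-1,-0.29,-0.975,0,-0.15],[-1,-0.29,-0.975,0,-0.15],[-1,-0.29,-0.975,0,-0.15],[-1,-0.29,-0.975,0,-0.15],[-1,-0.29,-0.975,0,-0.15],[-1,-0.29,-0.975,0,-0.15],[-1,-0.29,-0.975,0,-0.15],[-1,-0.29,-0.975,0,-0.15],[-1,-0.29,-0.975,0,-0.15],[-1,-0.29,-0.975,0,-0.15]]'
python3 -c "
from h import *
plan(.5793,.1121,.2025,-.3)"
```

```text
time: 20.45
eef_pos: [0.5697, 0.0043, 0.2089]
eef_rot: [3.141, 0.003, -0.375]
wrist_force: [-0.4, -0.4, -3.4]
finger_gap: 0.533
N 6 row [x,y,z,turn] [-0.227 -0.873] 0.054 -0.125
from [0.5697 0.0043 0.2089] -0.3753
```

```bash
python3 -m handwheel '[[-1,-0.23,-0.9,0,-0.12],[-1,-0.23,-0.87,0.1,-0.12],[-1,-0.23,-0.8,0.1,-0.12],[-1,-0.2,-0.7,0.1,-0.12],[-1,-0.1,-0.4,0,-0.1],[-1,0,-0.15,0,0],[-1,0,0,0,0],[-1,0,0,0,0]]'
python3 - <<'E'
from h import *
im=snap("wrist","w11"); o=get_obs(); print(o["time"],o["eef_pos"],o["eef_rot"],o["wrist_torque"])
snap("scene","sc2");snap("side","s2")
plan(.5793,.1121,.2025,-.3)
E
```

```text
time: 21.12
eef_pos: [0.5788, 0.0807, 0.2041]
eef_rot: [3.141, 0.0, -0.318]
wrist_force: [0.6, -0.0, -2.2]
finger_gap: 0.532
21.1667 [0.57888118 0.08036982 0.20426008] [ 3.14090640e+00  1.17564026e-04 -3.18695340e-01] [-0.02556951  0.00452632 -0.08938136]
N 2 row [x,y,z,turn] [-0.24  -0.761] 0.049 -0.096
from [0.579  0.0802 0.2044] -0.3193
```

View pics/w11.png

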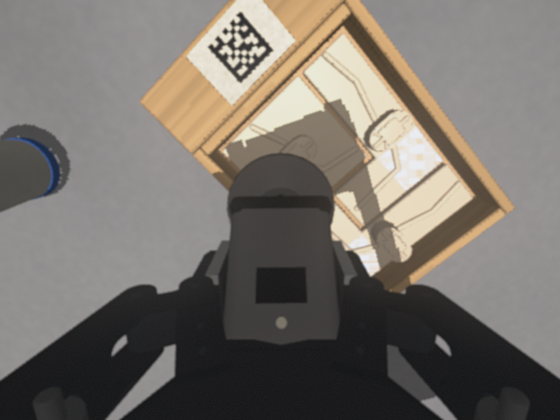

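View pics/sc2.png

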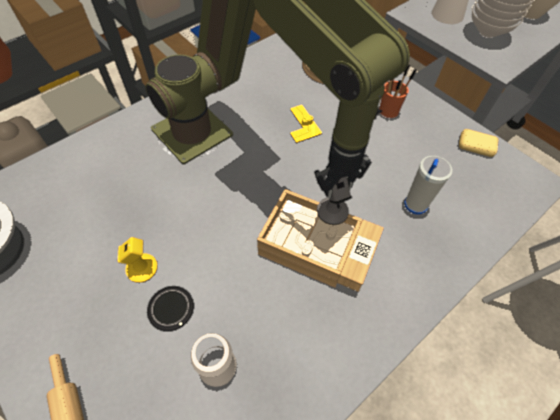

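View pics/s2.png

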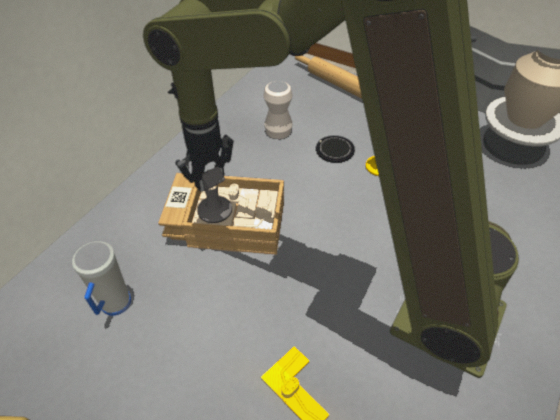

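```bash
cat > code.py <<'E'
from h import *
def code(name,u,v,dh=.003):
    W=np.load(f"pics/{name}.npy").copy(); W[2,3]+=dh
    o=get_obs(); tcp=np.array(o["eef_pos"]); yaw=o["eef_rot"][2]
    ex=np.array([np.cos(yaw),np.sin(yaw)]); ey=np.array([np.sin(yaw),-np.cos(yaw)])
    p=onz("wrist",u,v,.09,W); d=p[:2]-tcp[:2]; print("code world",p,"tool",d@ex,d@ey)
    so=tcp[2]-.087; win=np.array([.0233,0,so+.0817]); t=np.array([d@ex,d@ey,.09])
    r=t-win; s=np.array([.7071,0,-.7071]); print("dist",np.linalg.norm(r),"off-axis vec (x-like,y) mm",(r-(r@s)*s)*1000)
E
python3 -c "
from code import *
" 2>/dev/null; mv code.py scan.py; python3 -c "
from scan import *
code('w11',240,46)"
```

```text
code world [0.70357361 0.07312689 0.09      ] tool 0.12046449504798983 -0.03237857728512425
dist 0.14967282212802982 off-axis vec (x-like,y) mm [ -5.98829984 -32.37857729  -5.99225685]
```

```bash
python3 -m handwheel '[[-1,-0.2,-0.7,0.05,-0.1],[-1,-0.2,-0.6,0.04,-0.1],[-1,-0.07,-0.25,0,0],[-1,0,0,0,0],[-1,0,0,0,0],[-1,0,0,0,0]]'
python3 - <<'E'
from h import *
im=snap("wrist","w12"); o=get_obs(); print(o["time"],o["eef_pos"],o["eef_rot"],o["joint_velocities"])
E
```

```text
time: 21.77
eef_pos: [0.5796, 0.1134, 0.2026]
eef_rot: [3.141, -0.0, -0.298]
wrist_force: [-0.1, -0.3, -3.2]
finger_gap: 0.537
21.8167 [0.57957237 0.11325893 0.20260714] [ 3.14119396e+00 -7.69675393e-05 -2.98030968e-01] [-0.0045263   0.00078008  0.00120657  0.0021786  -0.00127749  0.00209676]
```

View pics/w12.png

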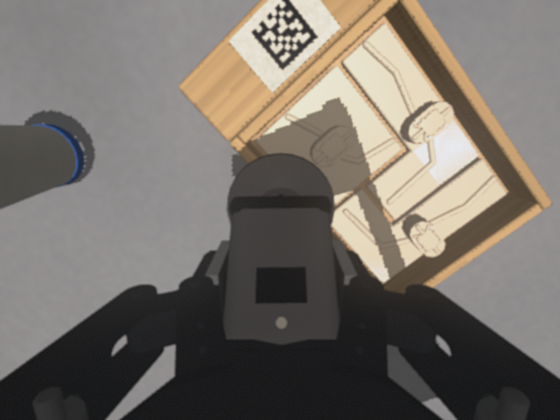

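```bash
python3 -c "
from scan import *
code('w12',285,34)"
```

```text
code world [0.70197999 0.07257298 0.09      ] tool 0.12895842604603164 0.00294877886016346
dist 0.1506227759303935 off-axis vec (x-like,y) mm [-0.82231474  2.94877886 -0.82639942]
```

```bash
python3 -m handwheel '[[-1,0,0.12,0,0],[-1,0,0,0,0],[-1,0,0,0,0],[-1,0,0,0,0],[-1,0,0,0,0],[-1,0,0,0,0],[-1,0,0,0,0],[-1,0,0,0,0],[-1,0,0,0,0],[-1,0,0,0,0],[-1,0,0,0,0],[-1,0,0,0,0],[-1,0,0,0,0],[-1,0,0,0,0],[-1,0,0,0,0],[-1,0,0,0,0],[-1,0,0,0,0],[-1,0,0,0,0],[-1,0,0,0,0],[-1,0,0,0,0]]'
python3 -m handwheel '[[-1,0,0,0,0],[-1,0,0,0,0],[-1,0,0,0,0],[-1,0,0,0,0],[-1,0,0,0,0],[-1,0,0,0,0],[-1,0,0,0,0],[-1,0,0,0,0],[-1,0,0,0,0],[-1,0,0,0,0],[-1,0,0,0,0],[-1,0,0,0,0],[-1,0,0,0,0],[-1,0,0,0,0],[-1,0,0,0,0],[-1,0,0,0,0]]'
python3 -c "
from h import *
plan(.4794,-.3836,.205,-.661)"
```

```text
time: 23.48
eef_pos: [0.5789, 0.1111, 0.2026]
eef_rot: [-3.142, -0.0, -0.298]
wrist_force: [0.6, 0.7, -2.3]
finger_gap: 0.539
time: 24.82
eef_pos: [0.5789, 0.1111, 0.2026]
eef_rot: [-3.142, 0.0, -0.298]
wrist_force: [0.3, 0.6, -3.2]
finger_gap: 0.533
N 25 row [x,y,z,turn] [0.274 0.977] -0.005 0.145
from [0.5789 0.1111 0.2026] -0.2983
```

```bash
python3 -m handwheel '[[-1,0.1,0.5,-0.1,0],[-1,0.27,0.977,-0.1,0.15],[-1,0.27,0.977,0,0.15],[-1,0.27,0.977,0,0.15],[-1,0.27,0.977,0,0.15],[-1,0.27,0.977,0,0.15],[-1,0.27,0.977,0,0.15],[-1,0.27,0.977,0,0.15],[-1,0.27,0.977,0,0.15],[-1,0.27,0.977,0,0.15],[-1,0.27,0.977,0,0.15],[-1,0.27,0.977,0,0.15],[-1,0.27,0.977,0,0.15],[-1,0.27,0.977,0,0.15],[-1,0.27,0.977,0,0.15],[-1,0.27,0.977,0,0.15],[-1,0.27,0.977,0,0.15],[-1,0.27,0.977,0,0.15],[-1,0.27,0.977,0,0.15],[-1,0.27,0.977,0,0.15]]'
python3 -m handwheel '[[-1,0.27,0.9,0,0.15],[-1,0.27,0.9,0,0.15],[-1,0.27,0.8,0,0.15],[-1,0.2,0.5,0,0.15],[-1,0,0,0,0],[-1,0,0,0,0],[-1,0,0,0,0]]'
python3 -c "
from h import *
plan(.4794,-.3836,.13,-.661)"
```

```text
time: 26.48
eef_pos: [0.5145, -0.2794, 0.2068]
eef_rot: [3.141, -0.0, -0.584]
wrist_force: [-0.4, -0.4, -2.5]
finger_gap: 0.534
time: 27.07
eef_pos: [0.4968, -0.3395, 0.2065]
eef_rot: [-3.141, 0.001, -0.643]
wrist_force: [-0.0, 0.1, -3.5]
finger_gap: 0.537
N 4 row [x,y,z,turn] [0.16 0.57] 0.957 0.045
from [ 0.4968 -0.3395  0.2065] -0.6429
```

```bash
python3 -m handwheel '[[-1,0.16,0.7,0,0.06],[-1,0.16,0.7,0.2,0.06],[-1,0.16,0.5,0.4,0.06],[-1,0.16,0.38,0.4,0],[-1,0,0,0.3,0],[-1,0,0,0,0],[-1,0,0,0,0]]'
python3 - <<'E'
from h import *
im=snap("wrist","w13"); o=get_obs(); print(o["time"],o["eef_pos"],o["eef_rot"])
plan(.4794,-.3836,.102,-.661)
im=cv2.convertScaleAbs(im[80:300,180:380],alpha=1.8,beta=10)
cv2.imwrite("pics/w13c.png",cv2.resize(im,None,fx=2.7,fy=2.7,interpolation=cv2.INTER_CUBIC))
E
```

```text
time: 27.65
eef_pos: [0.4788, -0.3837, 0.1794]
eef_rot: [-3.141, 0.003, -0.662]
wrist_force: [0.2, -0.3, -3.1]
finger_gap: 0.532
27.7 [ 0.47926685 -0.38386769  0.1799834 ] [-3.14098105e+00  1.39944007e-03 -6.61281628e-01]
N 4 row [x,y,z,turn] [-0.001 -0.004] 0.975 -0.001
from [ 0.4793 -0.3839  0.18  ] -0.6613
```

View pics/w13c.png

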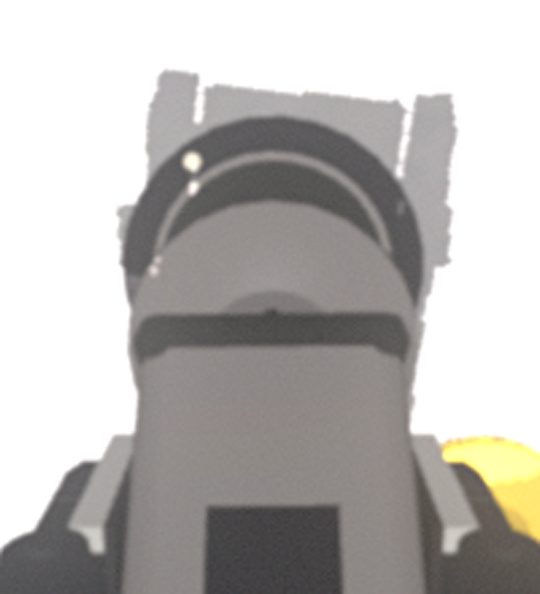

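```bash
python3 -m handwheel '[[-1,0,0,0.7,0],[-1,0,0,1,0],[-1,0,0,1,0],[-1,0,0,0.7,0],[-1,0,0,0.3,0],[-1,0,0,0.12,0],[-1,0,0,0.06,0],[-1,0,0,0,0],[-1,0,0,0,0]]'
```

```text
time: 28.45
eef_pos: [0.4802, -0.3849, 0.1042]
eef_rot: [3.141, -0.002, -0.661]
wrist_force: [0.6, -0.1, -2.9]
finger_gap: 0.537
```

```bash
python3 -m handwheel '[[-1,0,0,0.15,0],[-1,0,0,0.1,0],[-1,0,0,0.05,0],[-1,0,0,0,0],[-1,0,0,0,0]]'
```

```text
time: 28.87
eef_pos: [0.4794, -0.3843, 0.0971]
eef_rot: [-3.142, 0.0, -0.661]
wrist_force: [0.6, 0.3, -1.9]
finger_gap: 0.539
```

```bash
python3 -m handwheel '[[-1,0,0,0.03,0],[-1,0,0,0.03,0],[-1,0,0,0,0],[-1,0,0,0,0]]'
```

```text
time: 29.2
eef_pos: [0.4796, -0.3845, 0.097]
eef_rot: [3.141, -0.001, -0.661]
wrist_force: [-0.7, 2.0, 4.8]
finger_gap: 0.534
```

Contact (about 5 N up): check it stands in the plate's middle, then release.

```bash
python3 - <<'E'
from h import *
snap("wrist","w14")
im=cv2.convertScaleAbs(cv2.imread("pics/w14.png")[80:300,180:380],alpha=2,beta=15)
cv2.imwrite("pics/w14c.png",cv2.resize(im,None,fx=2.7,fy=2.7,interpolation=cv2.INTER_CUBIC))
E
```

```text
(no output)
```

View pics/w14c.png

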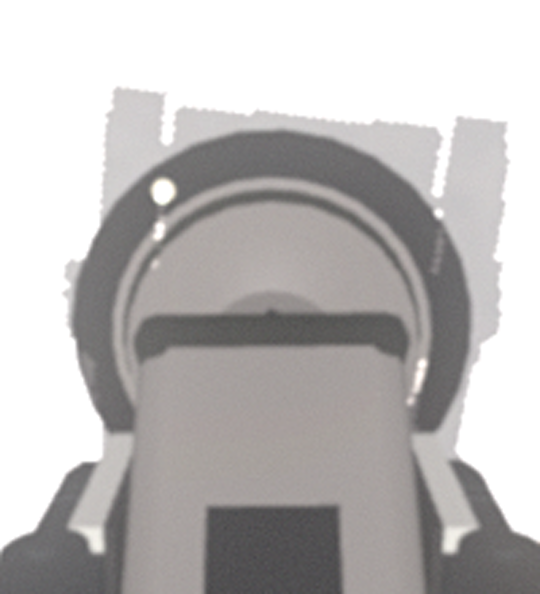

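```bash
python3 -m handwheel '[[0.3,0,0,0,0],[0.6,0,0,0,0],[1,0,0,0,0],[1,0,0,0,0],[1,0,0,0,0],[1,0,0,-0.3,0],[1,0,0,-0.7,0],[1,0,0,-1,0],[1,0,0,-1,0],[1,0,0,-1,0],[1,0,0,-1,0],[1,0,0,-1,0],[1,0,0,-1,0],[1,0,0,-1,0],[1,0,0,-1,0],[1,0,0,0,0],[1,0,0,0,0]]'
python3 - <<'E'
from h import *
snap("wrist","w15");snap("scene","sc3");snap("side","s3")
a=cv2.imread("pics/w15.png")[80:240,200:360];b=cv2.imread("pics/s3.png")[80:240,150:310]; c=cv2.imread("pics/sc3.png")[180:340,100:400]
a=cv2.convertScaleAbs(cv2.resize(a,(320,320)),alpha=1.8,beta=10);
cv2.imwrite("pics/fin.png",cv2.vconcat([cv2.hconcat([a,cv2.resize(b,(280,280)) if 0 else cv2.resize(b,(320,320))]),cv2.resize(c,(640,280))]))
print(get_obs()["eef_pos"])
E
```

```text
time: 30.67
eef_pos: [0.48, -0.3849, 0.2775]
eef_rot: [3.141, -0.004, -0.661]
wrist_force: [0.2, -0.2, 0.1]
finger_gap: 1.0
[ 0.4787266  -0.38375636  0.27443392]
```

View pics/fin.png

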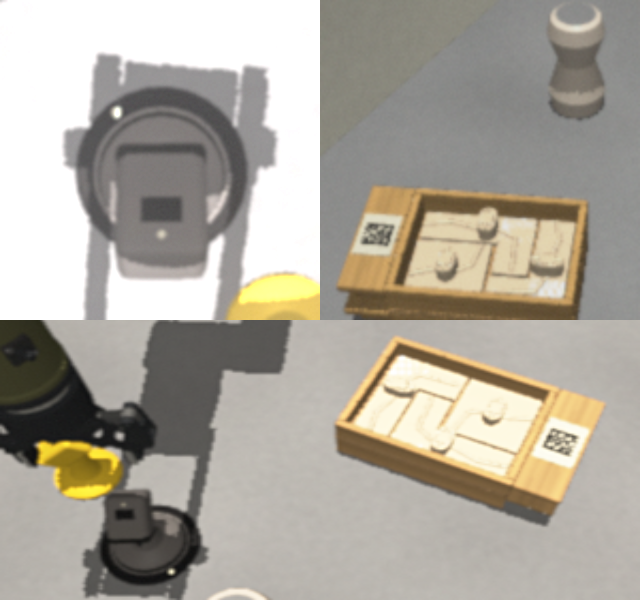

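View pics/s3.png

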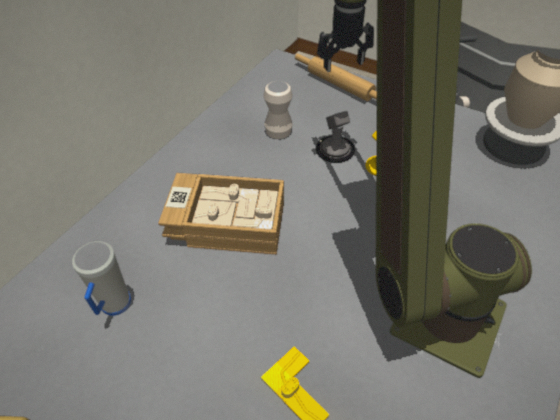

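The last views show the tile flat in the gap beside the other two and the scanner upright in the middle of its plate. The vase, tumbler and both yellow look-alikes are where they started, and the gripper is clear.

```bash
python3 -c "
from bench import *
print(hand_in())"
```

```text
the job is handed in; nothing more can be done
None
```

I did all three steps in the order asked and handed the job in at about 31 s; `hand_in()` gives no verdict.

- **Tile:** I picked it up by its bud and lowered it into the gap, touching the floor at about 5 N. Its gaps to the neighbours and walls measured about 4 to 6.5 mm; the end wall was out of view during lowering. In the last pictures it lies flat beside the other two.
- **Scan:** I held the scanner still for about 2.9 s, with its window about 150 mm from the code. The line of sight was about 3 mm off the code's middle before I made a final 2.4 mm correction. There was no readout to confirm that the code was actually read.
- **Scanner return:** I set it down at the same position I gripped it from, to within 1 mm, and let go. The last views show it upright in the middle of the charging plate.
- **Everything else:** The vase, tumbler and both yellow look-alikes look undisturbed, and the gripper is clear of everything.

**Checks that disagreed:** Lengths in the wrist-camera pictures came out about 1 to 4% short. The tile's offset in the gripper also differed by about 2 mm between views. I therefore centred the tile by comparing it directly with its neighbours during the last part of the lowering.

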